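Lock the conditioning stand and set out the nested sample pans

ROBOT

A 6-joint arm with a two-finger parallel gripper is mounted at the origin on the work surface. World frame = base frame: x ahead of the robot, y to its left, z up, the work surface at z = 0. Lengths are in mm, angles in degrees, forces in N, time in s.
With the tool pointing down it reaches from about 300 to 850 mm from the base axis. Payload 4.2 kg.
Tool frame: the origin (TCP) lies midway between the tips of the shut fingers; the grasp point (between the pads) lies 19 mm behind it; z points along the fingers, y is the direction in which the jaws open and shut (so a half turn about z gives the same grasp; the last joint's range is limited). The gripper opens to 91 mm and grips with 3 to 60 N. Pads are 32 mm wide; open, the fingers measure 118 mm over their backs; the gripper's body (76 mm by 178 mm) begins 60 mm behind the grasp point.
Start: joints at [62.166, 18.312, 89.639, -0, 72.044, -1.146], TCP at [258.259, 513.756, 213.976] pointing down, gripper open.
Joint ranges: [-177.97, 177.97], [-48.28, 115.42], [12.27, 149.76], [-77.06, 257.06], [2.81, 150.46], [-146.56, 146.56]. Speed limits (degrees/s): [147.25, 147.25, 180, 180, 180, 180].

INTERFACE

Orientations are given as [roll, pitch, yaw] about the fixed x, y, z axes, in that order (R = Rz(yaw) Ry(pitch) Rx(roll)).
In Python, from workcell import env gives the robot as it stands.
- The arm moves only by the shell command python3 -m jog 'ROWS' [FORCE]. ROWS is JSON, a list of rows, each an object of numbers: "dx", "dy", "dz": the shift along the world's x, y, z in m; "wx", "wy", "wz": the turn, a rotation vector about the world's x, y, z in rad; "grip": the gripper's target within -1 to 1 (shut at 1, half-way at 0, fully open at -1). In form: [{"dx": .., "dy": .., "dz": .., "wx": .., "wy": .., "wz": .., "grip": ..}, ...]. A call has 1 to 10 rows; each row shifts and turns the commanded pose from where the row before left it; what a row does not reach is not made up. A row lasts 1/10 s, in which the tool goes at most 50 mm and 8.59 degrees, less where a joint would pass 70% of its speed; a pose out of reach is approached as far as the arm can. A call with a gripper value outside its range is refused whole. The fingers move at their own pace and stop on an object; FORCE is the grip in N (left out, the last holds). Time passes only in rows, so rows that do not move let the fingers close. It gives the time, the measured TCP pose, the force and the opening at its end, in the units of the state.
- env.state(): the state, without advancing time (a new reading comes with each control period).
- env.grab_frame(name): name is "scene" or "top"; returns the picture (400x640x3 uint8, red, green, blue); there is no depth.
- env.get_calibration(name): a dict with "fx", "fy", "cx", "cy" (pixels), "R" (3x3) and "t" (3): a world point X has camera coordinates R X + t. Camera axes: x right, y down, z forward; pixel columns grow to the right and rows downward; lengths in mm; the calibration is good to about 2 mm. A picture is of the moment at which its call begins. get_calibration takes no time and is no camera call.
- env.job_done(): hands the job in, once; it reports no verdict.
The state is a dict: "time_s": time; "qpos": joint angles; "qvel": joint speeds; "effort": joint torques, N m; "ee_pos": TCP position; "ee_rot": TCP orientation; "force": force on the tool from outside, world axes, zero at the start; "torque": the same for the moment, N m; "gripper_width": finger opening in mm.
Only numpy, scipy, OpenCV 4.12 (cv2) and the standard library are available. Lean on these libraries where they do the work, as an engineer would, in place of code of your own. Each camera call takes 0.05 s, during which the arm holds its last target. There are 200 camera calls.

TASK

Before touching any pan, drive the stand's spring pin fully home with the hand mallet (not with the gripper) and stand the mallet back upright on the bench, off the stand. Then take the steel sample pans off the two nested stacks one at a time, never bringing the next one along, and balance each pan upright on a raised narrow bar of its own, centred and squarely across it, until both stacks are used up. Leave the cap, the jar and the measuring cylinder where they are.

Things in the scene. Friction and masses are not known exactly. Their poses are not given: they have to be found in the camera images.
- stand: Fixed stand: grey foot plate 260 (its x) by 310 (its y) by 12 mm, origin at the centre of its underside. Five narrow raised bars (seats) on slim posts and a locking pin, at stand x, y, height in mm: seat0 -80, 0, 60; seat1 -80, -110, 60; seat2 80, 110, 90; seat3 80, 0, 90; seat4 80, -110, 90; pin -80, 110.
- seat0 (a point): Centre of the flat top of a bar 60 mm above the bench; the bar is only 22 mm wide along the point's x and 46 mm long along its y (the point's axes are the stand's). A pan sits on it with its long side (pan x) along the point's x, either way round.
- seat1 (a point): Centre of the flat top of a bar 60 mm above the bench; the bar is only 22 mm wide along the point's x and 46 mm long along its y (the point's axes are the stand's). A pan sits on it with its long side (pan x) along the point's x, either way round.
- seat2 (a point): Centre of the flat top of a bar 90 mm above the bench; the bar is only 22 mm wide along the point's x and 46 mm long along its y (the point's axes are the stand's). A pan sits on it with its long side (pan x) along the point's x, either way round.
- seat3 (a point): Centre of the flat top of a bar 90 mm above the bench; the bar is only 22 mm wide along the point's x and 46 mm long along its y (the point's axes are the stand's). A pan sits on it with its long side (pan x) along the point's x, either way round.
- seat4 (a point): Centre of the flat top of a bar 90 mm above the bench; the bar is only 22 mm wide along the point's x and 46 mm long along its y (the point's axes are the stand's). A pan sits on it with its long side (pan x) along the point's x, either way round.
- lock_pin (a joint): Travel of the locking pin in m: 0 fully up, 0.017 fully home with its 28 mm wide steel cap down on the 34 mm wide dark collar (collar top 47 mm above the bench). Starts up or nearly so. Goes straight down against friction and a spring (6 N rising to 9 N) and stays where it is left. Counts as home from 0.014.
- pin_top (a point): Centre of the top of the pin's cap, 71 mm above the bench when fully up, 54 mm when home. Nothing stands within 80 mm of the pin's axis above the foot plate.
- mallet_mid (a point): Hand mallet standing upright on its light grey rubber face: rubber head 50 mm across and 35 mm tall at the bottom, above it a straight upright wooden handle 26 mm across, 110 mm tall overall, 0.3 kg. This point is on its axis half-way up, 55 mm above the rubber face; z points up the handle.
- pan0_mid (a point): Stamped steel pan, open on top, 130 mm long (its x), 62 wide (its y), 44 tall, 0.14 kg; all alike. Lower 22 mm: narrower body (121 x 53, flat underside); upper 22 mm: straight-sided collar (130 x 62 outside, wall 2.5), to be gripped across the 62 mm. This point is its centre, 22 mm above its underside; z up. Four or five pans are present; absent ones have no pose.
- pan1_mid (a point): Stamped steel pan, open on top, 130 mm long (its x), 62 wide (its y), 44 tall, 0.14 kg; all alike. Lower 22 mm: narrower body (121 x 53, flat underside); upper 22 mm: straight-sided collar (130 x 62 outside, wall 2.5), to be gripped across the 62 mm. This point is its centre, 22 mm above its underside; z up. Four or five pans are present; absent ones have no pose.
- pan2_mid (a point): Stamped steel pan, open on top, 130 mm long (its x), 62 wide (its y), 44 tall, 0.14 kg; all alike. Lower 22 mm: narrower body (121 x 53, flat underside); upper 22 mm: straight-sided collar (130 x 62 outside, wall 2.5), to be gripped across the 62 mm. This point is its centre, 22 mm above its underside; z up. Four or five pans are present; absent ones have no pose.
- pan3_mid (a point): Stamped steel pan, open on top, 130 mm long (its x), 62 wide (its y), 44 tall, 0.14 kg; all alike. Lower 22 mm: narrower body (121 x 53, flat underside); upper 22 mm: straight-sided collar (130 x 62 outside, wall 2.5), to be gripped across the 62 mm. This point is its centre, 22 mm above its underside; z up. Four or five pans are present; absent ones have no pose.
- pan4_mid (a point): Stamped steel pan, open on top, 130 mm long (its x), 62 wide (its y), 44 tall, 0.14 kg; all alike. Lower 22 mm: narrower body (121 x 53, flat underside); upper 22 mm: straight-sided collar (130 x 62 outside, wall 2.5), to be gripped across the 62 mm. This point is its centre, 22 mm above its underside; z up. Four or five pans are present; absent ones have no pose.
- stack_base: Fixed grey plate 320 (its x) x 90 x 6 mm under two stacks of pans, at its x = -80 (two or three pans) and +80 mm (one or two); origin at the centre of its underside. Nested, each pan's body sits inside the collar of the one below (2 mm clear all round) and its collar rests on that one's rim, so each stands 22 mm above the next and only its 22 mm collar shows.
- cap: Bystander: white screw cap lying on the bench, 54 mm across, 24 mm tall; origin under its centre. Leave alone.
- jar: Bystander: amber jar, 68 mm across, 100 mm tall; origin under its centre. Leave alone.
- measure: Bystander: clear measuring cylinder on a yellow foot 96 mm across, 222 mm tall; origin under its centre. Leave alone.
Things that resemble listed ones, but are neither listed nor needed, are in the scene too. What is shaped like the part that bears pan0_mid but blue or green is not meant.

How it is judged:
By the outcome, as a careful person would: the job done as asked, in the order asked, and still so for the second after the job is handed in, with the robot touching nothing.
Of pan2, pan4 only 1 to 2 are there at a start; the rules pass over those that are not, and their reading is None.
At some moment in a run one of mallet may be knocked a few centimetres aside while the robot is not near it.
It also fails if it takes over 210 s, if anything falls off the work surface, if the arm or the gripper's body presses on something with over 40 N, if the wrist force passes 120 N, or if a joint passes its speed limit or range.

## Working session

There is one attempt and no reset: what is moved stays moved. The work goes in short steps, Python scripts to look and compute and a shell command to move; the robot and the scene stay as the last step left them, time stands still between calls to the robot, and variables do not carry over. Pictures are saved under pics/ and viewed, about 12 in all and at most 16, crops included, and the job is handed in when it is done.

```bash
ls; mkdir -p pics; python3 - <<'E'
from workcell import env
import cv2
for n in ["scene","top"]:
    cv2.imwrite(f"pics/{n}0.png",env.grab_frame(n)[:,:,::-1])
    print(n,env.get_calibration(n))
print(env.state())
E
```

```text
pics
scene {'fx': 445.5072662845581, 'fy': 445.5072662845581, 'cx': 323.5959589998278, 'cy': 197.54265114298246, 'R': array([[-0.63938191,  0.76875027,  0.01462183],
       [ 0.58384314,  0.49779037, -0.64135165],
       [-0.50031786, -0.40153179, -0.76710773]]), 't': array([ 244.4602932 , -291.97570847, 1514.75168011])}
top {'fx': 443.34105440010234, 'fy': 443.34105440010234, 'cx': 322.75718872230703, 'cy': 199.36947729883076, 'R': array([[-0.0051984 , -0.99998558, -0.00134921],
       [-0.99920525,  0.00524766, -0.03951378],
       [ 0.03952029,  0.00114273, -0.99921811]]), 't': array([  68.23441359,  505.10933487, 1354.44070412])}
{'time_s': 0.1, 'qpos': array([ 6.21652625e+01,  1.83469199e+01,  8.97008094e+01, -9.15332791e-04,
        7.20443549e+01, -1.14393219e+00]), 'qvel': array([ 0.00411935, -0.05251707, -0.20592097,  0.03077472,  0.132711  ,
        0.06831895]), 'effort': array([ 2.08410456e-04, -4.13332415e+01, -2.32508755e+01,  7.31282216e-02,
        4.21146210e-02, -3.77526737e-05]), 'ee_pos': array([258.04361577, 513.32325851, 213.20552868]), 'ee_rot': array([-1.79907917e+02, -9.68249774e-04,  1.53309477e+02]), 'force': array([-1.5350919 ,  0.01033616, -0.57315051]), 'torque': array([ 0.00186199, -0.00344543, -0.00733218]), 'gripper_width': 91.21718439095586}
```

View pics/scene0.png

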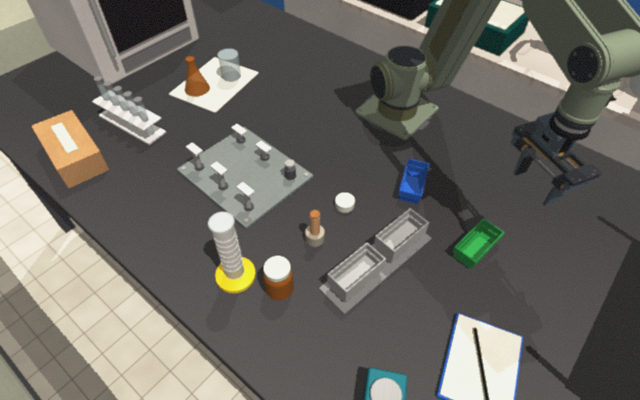

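View pics/top0.png

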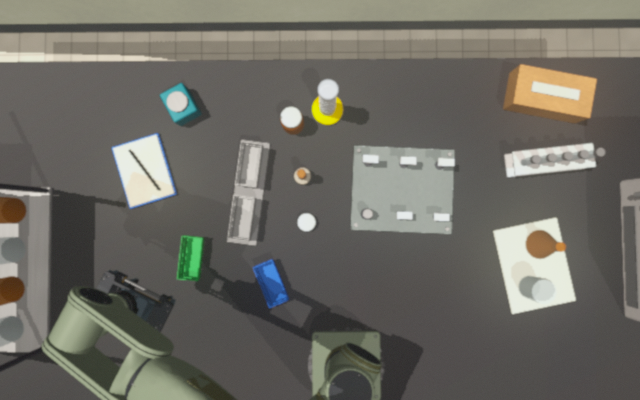

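The scene view shows the stand at (245,175), mallet (315,228), nested stacks (357,272) and (402,236), cap (345,203), jar (278,278) and cylinder (235,260). The lookalikes are blue and green pans at (413,180) and (478,243) and a tube rack at (130,110). In the top view the pin is at (367,213) and the mallet at (302,176). The targets I chose are the grey nested stacks and the wooden-handled mallet; I'll check them in a close crop.

```bash
python3 - <<'E'
import cv2,numpy as np
a=cv2.imread("pics/top0.png")[130:250,222:462]
b=cv2.imread("pics/scene0.png")[185:310,270:440]
cv2.imwrite("pics/c_top.png",cv2.resize(a[:, :],None,fx=3.3,fy=3.3,interpolation=cv2.INTER_CUBIC))
cv2.imwrite("pics/c_sc.png",cv2.resize(b,None,fx=4.5,fy=4.5,interpolation=cv2.INTER_CUBIC))
E
```

```text
(no output)
```

View pics/c_top.png

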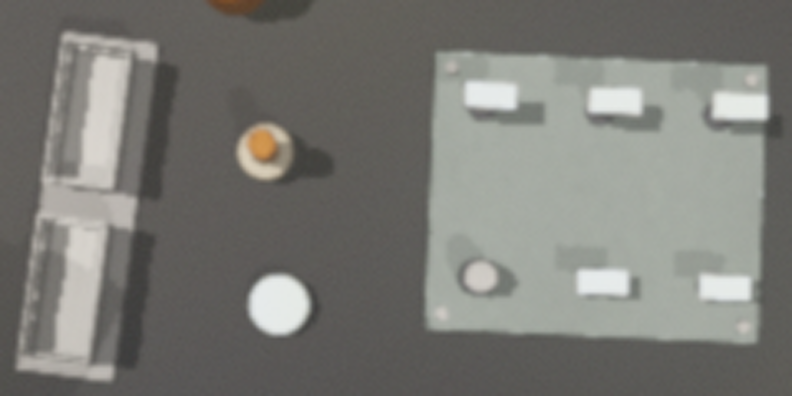

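View pics/c_sc.png

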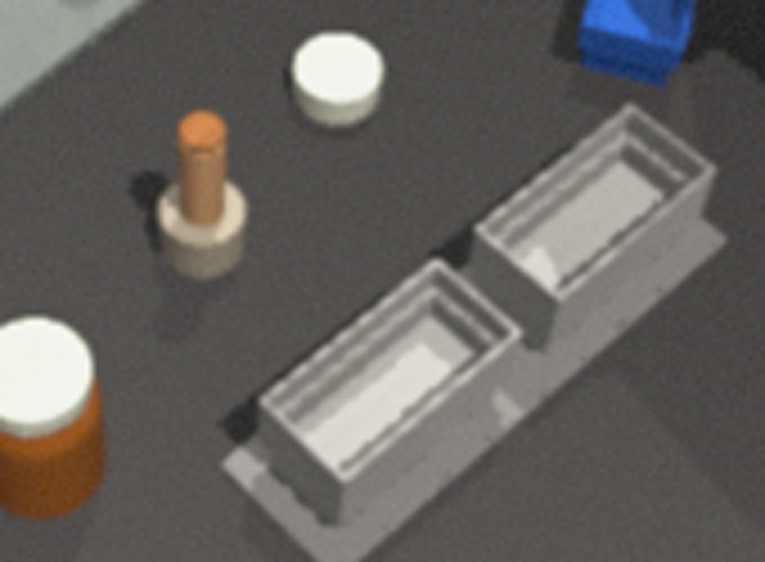

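```bash
cat > h.py <<'E'
import numpy as np
from scipy.optimize import least_squares
from workcell import env
CAL={n:env.get_calibration(n) for n in("scene","top")}
def proj(n,X):
    c=CAL[n]; P=np.atleast_2d(X)@np.array(c["R"]).T+c["t"]
    return np.c_[c["fx"]*P[:,0]/P[:,2]+c["cx"],c["fy"]*P[:,1]/P[:,2]+c["cy"]]
def unproj(n,uv,z):
    c=CAL[n]; R=np.array(c["R"]); uv=np.atleast_2d(uv)
    d=np.c_[(uv[:,0]-c["cx"])/c["fx"],(uv[:,1]-c["cy"])/c["fy"],np.ones(len(uv))]@R
    o=-R.T@c["t"]; return o+d*((z-o[2])/d[:,2])[:,None]
def crop(uv,x0,y0,s): return (np.array(uv,float)+.5)/s-.5+[x0,y0]
def place(p,L):
    a=np.deg2rad(p[3]);c,s=np.cos(a),np.sin(a)
    return np.array(L)@np.array([[c,s,0],[-s,c,0],[0,0,1]])+p[:3]
def fit(obs,p0,free=(1,1,1,1)):
    # obs: list of (cam, local pts, pixels)
    p0=np.array(p0,float);m=np.array(free,bool)
    def f(q):
        p=p0.copy();p[m]=q
        return np.concatenate([(proj(n,place(p,L))-uv).ravel() for n,L,uv in obs])
    r=least_squares(f,p0[m],x_scale=[[100,100,100,10][i] for i in range(4) if m[i]]); p=p0.copy();p[m]=r.x
    return p,np.sqrt(np.mean(r.fun**2))
E
python3 - <<'E'
from h import *
T=lambda L:crop(L,222,130,3.3); S=lambda L:crop(L,270,185,4.5)
st=[[80,110,90],[80,0,90],[80,-110,90],[-80,0,60],[-80,-110,60],[-80,110,71]]
print("stand",fit([("top",st,T([[491,96],[615,101],[741,106],[603,282],[726,288],[480,276]]))],[500,-200,0,0],(1,1,0,1)))
R=[[65,31,0],[65,-31,0],[-65,-31,0],[-65,31,0]]
A=[("scene",R,S([[262,402],[345,478],[520,330],[436,262]])[[1,0,3,2]]),("top",R,T([[63,34],[157,44],[135,198],[42,185]]))]
B=[("scene",R,S([[477,228],[560,296],[714,170],[630,105]])[[1,0,3,2]]),("top",R,T([[36,218],[130,227],[112,380],[17,370]]))]
# scene orientation unknown: try all cyclic orders
for nm,O in(("A",A),("B",B)):
    for k in range(4):
      for rev in(1,-1):
        o=[(O[0][0],R,np.roll(O[0][2][::rev],k,0)),O[1]]
        r=fit(o,[500,180,80,0])
        if r[1]<3: print(nm,k,rev,r)
mp=S([[202,130]]);mt=T([[263,144]])
print("mallet top",unproj("scene",mp,110),unproj("top",mt,110),unproj("top",T([[266,152]]),35))
print("cap",unproj("top",T([[280,304]]),24),"jar",unproj("top",[[291,117]],100),"meas foot",unproj("top",[[327,109]],5))
E
```

```text
stand (array([ 535.16251423, -179.4461998 ,    0.        ,   -2.85787605]), np.float64(0.19140634441834095))
A 0 1 (array([604.78087305, 280.95334521,  62.87443734,  -7.56547152]), np.float64(2.4511724107139727))
B 0 1 (array([441.34877538, 302.65609141,  59.93880612,  -7.3317177 ]), np.float64(2.272017752992401))
mallet top [[576.52331427 130.47771656 110.        ]] [[576.44749004 126.29582099 110.        ]] [[576.48466926 127.26319075  35.        ]]
cap [[437.0024877 115.3576854  24.       ]] jar [[741.1219825  156.22300782 100.        ]] meas foot [[787.22541749  50.92349649   5.        ]]
```

```bash
python3 - <<'E'
from h import *
import cv2
S=lambda L:crop(L,270,185,4.5)
R=np.array([[65,31,0],[65,-31,0],[-65,-31,0],[-65,31,0]])
A=S([[262,402],[345,478],[520,330],[436,262]]);B=S([[477,228],[560,296],[714,170],[630,105]])
for nm,P in(("A",A),("B",B)):
  for k in range(4):
   for z in(50,72,94):
    r=fit([("scene",R,np.roll(P,k,0))],[500,280,z,-7],(1,1,0,1))
    if r[1]<4: print(nm,k,r)
  for k in range(4):
    r=fit([("scene",R,np.roll(P,k,0))],[500,280,70,-7])
    if r[1]<4:print("free",r)
# base plate corners z=6 from scene crop: left corner and right corner
print(unproj("scene",S([[225,463],[727,240]]),6))
a=cv2.imread("pics/top0.png")[135:250,222:282]
cv2.imwrite("pics/c_st.png",cv2.resize(a.transpose(1,0,2)[:, :],None,fx=6.9,fy=6.9,interpolation=cv2.INTER_CUBIC))
E
```

```text
[[679.18498013 234.25522153   6.        ]
 [377.86087308 365.06459921   6.        ]]
```

View pics/c_st.png

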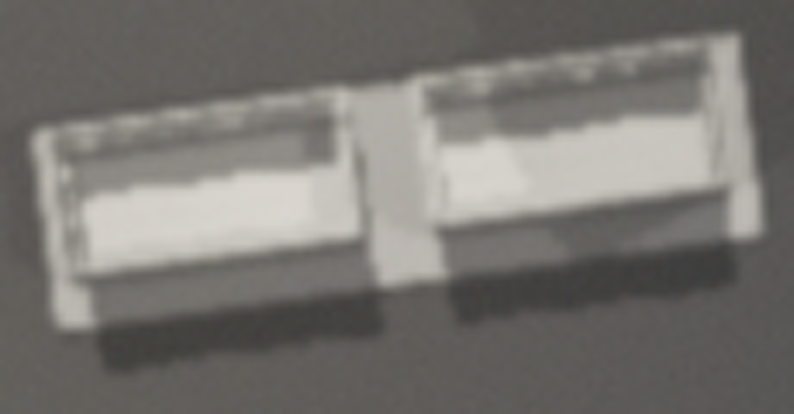

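```bash
python3 - <<'E'
from h import *
S=lambda L:crop(L,270,185,4.5)
T=lambda L:crop(np.array(L)[:,::-1],222,135,6.9)
R=np.array([[65,31,0],[65,-31,0],[-65,-31,0],[-65,31,0]])
A=S([[262,402],[345,478],[520,330],[436,262]])[[1,0,3,2]];B=S([[477,228],[560,296],[714,170],[630,105]])[[1,0,3,2]]
# top crop h->row (x decreasing), v->col (y decreasing)
TA=T([[35,132],[62,280],[362,240],[345,90]]);TB=T([[418,78],[440,228],[730,187],[712,38]])
for nm,P,Q in(("A",A,TA),("B",B,TB)):
   for z in(50,72,94):
    for o in([("scene",R,P)],[("top",R,Q)],[("scene",R,P),("top",R,Q)]):
      r=fit(o,[500,280,z,-7],(1,1,0,1)); print(nm,z,len(o),o[0][0],r[0].round(1),r[1].round(2))
print("base corners",unproj("top",T([[60,327],[763,237],[740,35]]),6))
E
```

```text
A 50 1 scene [596.  280.2  50.   -7.5] 0.35
A 50 1 top [612.2 287.7  50.   -7.8] 0.7
A 50 2 scene [603.3 283.7  50.   -7.7] 2.25
A 72 1 scene [607.5 286.9  72.   -7.4] 0.44
A 72 1 top [609.5 284.   72.   -7.8] 0.47
A 72 2 scene [608.3 285.8  72.   -7.6] 0.66
A 94 1 scene [619.  293.7  94.   -7.3] 0.87
A 94 1 top [606.8 280.3  94.   -7.8] 0.34
A 94 2 scene [613.3 288.   94.   -7.3] 2.41
B 50 1 scene [433.  302.4  50.   -8.1] 0.22
B 50 1 top [449.9 310.3  50.   -7.8] 0.52
B 50 2 scene [442.  306.4  50.   -8.1] 2.18
B 72 1 scene [448.4 308.6  72.   -7.9] 0.31
B 72 1 top [450.  306.2  72.   -7.8] 0.66
B 72 2 scene [449.1 307.7  72.   -7.9] 0.64
B 94 1 scene [463.7 314.9  94.   -7.8] 0.73
B 94 1 top [450.  302.1  94.   -7.8] 0.88
B 94 2 scene [456.2 308.9  94.   -7.7] 2.4
base corners [[680.70155769 231.60289769   6.        ]
 [365.81399118 271.84291563   6.        ]
 [376.49444758 361.92025041   6.        ]]
```

Crop: both stacks have two pans (rim z≈72), so there are 4 pans in all. Stack A is at (608,286) and stack B at (449,307.5), yaw −7.7°. The stand is at (535,−179), yaw −2.9°, and the mallet is at about (576.5,128).

```bash
python3 -m jog '[{"dx":0.02,"dy":-0.024,"wz":0.033,"grip":-1},{"dx":0.02,"dy":-0.024,"wz":0.033,"grip":-1},{"dx":0.02,"dy":-0.024,"wz":0.033,"grip":-1},{"dx":0.02,"dy":-0.024,"wz":0.033,"grip":-1},{"dx":0.02,"dy":-0.024,"wz":0.033,"grip":-1},{"dx":0.02,"dy":-0.024,"wz":0.033,"grip":-1},{"dx":0.02,"dy":-0.024,"wz":0.033,"grip":-1},{"dx":0.02,"dy":-0.024,"wz":0.033,"grip":-1},{"dx":0.02,"dy":-0.024,"wz":0.033,"grip":-1},{"dx":0.02,"dy":-0.024,"wz":0.033,"grip":-1}]' 50
python3 -m jog '[{"dx":0.02,"dy":-0.024,"grip":-1},{"dx":0.02,"dy":-0.024,"grip":-1},{"dx":0.02,"dy":-0.024,"grip":-1},{"dx":0.02,"dy":-0.024,"grip":-1},{"dx":0.02,"dy":-0.024,"grip":-1},{"dx":0.02,"dy":-0.024,"grip":-1},{"grip":-1},{"grip":-1},{"grip":-1}]'
python3 - <<'E'
from h import *
import cv2
cv2.imwrite("pics/m1.png",env.grab_frame("scene")[100:330,160:470,::-1].repeat(2,0).repeat(2,1))
a=np.deg2rad(-2.86)
for n,p in dict(s0=(-80,0,60),s1=(-80,-110,60),s2=(80,110,90),s3=(80,0,90),s4=(80,-110,90),pin=(-80,110,71)).items(): print(n,place([535.2,-179.4,0,-2.86],[p]).round(1))
E
```

```text
s0 [[ 455.3 -175.4   60. ]]
s1 [[ 449.8 -285.3   60. ]]
s2 [[620.6 -73.5  90. ]]
s3 [[ 615.1 -183.4   90. ]]
s4 [[ 609.6 -293.3   90. ]]
pin [[460.8 -65.5  71. ]]invalid input
invalid input
```

View pics/m1.png

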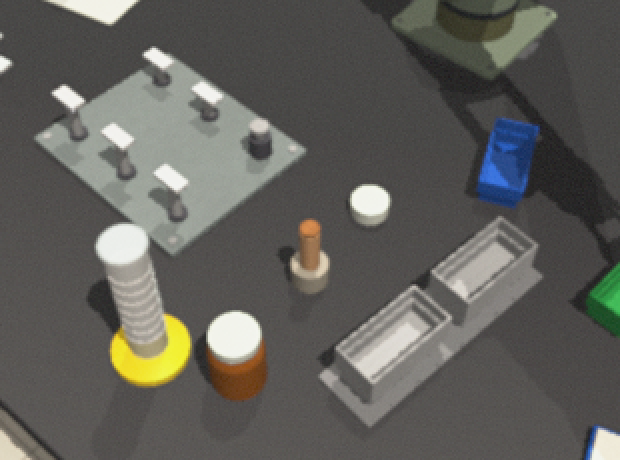

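The view is unchanged because the moves were refused. The rows probably need all seven keys.

```bash
python3 -m jog '[{"dx":0.02,"dy":-0.024,"dz":0,"wx":0,"wy":0,"wz":0.033,"grip":-1},{"dx":0.02,"dy":-0.024,"dz":0,"wx":0,"wy":0,"wz":0.033,"grip":-1},{"dx":0.02,"dy":-0.024,"dz":0,"wx":0,"wy":0,"wz":0.033,"grip":-1},{"dx":0.02,"dy":-0.024,"dz":0,"wx":0,"wy":0,"wz":0.033,"grip":-1},{"dx":0.02,"dy":-0.024,"dz":0,"wx":0,"wy":0,"wz":0.033,"grip":-1},{"dx":0.02,"dy":-0.024,"dz":0,"wx":0,"wy":0,"wz":0.033,"grip":-1},{"dx":0.02,"dy":-0.024,"dz":0,"wx":0,"wy":0,"wz":0.033,"grip":-1},{"dx":0.02,"dy":-0.024,"dz":0,"wx":0,"wy":0,"wz":0.033,"grip":-1}]' 50
```

```text
time_s: 0.95
ee_pos: [418.8, 320.6, 213.8]
ee_rot: [-180.0, -0.0, 168.5]
force: [0.2, -0.5, 0.5]
gripper_width: 91.3
```

```bash
python3 -m jog '[{"dx":0.03,"dy":-0.036,"dz":0,"wx":0,"wy":0,"wz":0.03,"grip":-1},{"dx":0.03,"dy":-0.036,"dz":0,"wx":0,"wy":0,"wz":0.03,"grip":-1},{"dx":0.03,"dy":-0.036,"dz":0,"wx":0,"wy":0,"wz":0.006,"grip":-1},{"dx":0.03,"dy":-0.036,"dz":0,"wx":0,"wy":0,"wz":0,"grip":-1},{"dx":0.03,"dy":-0.038,"dz":0,"wx":0,"wy":0,"wz":0,"grip":-1},{"dx":0.008,"dy":-0.01,"dz":0,"wx":0,"wy":0,"wz":0,"grip":-1},{"dx":0,"dy":0,"dz":-0.02,"wx":0,"wy":0,"wz":0,"grip":-1},{"dx":0,"dy":0,"dz":-0.02,"wx":0,"wy":0,"wz":0,"grip":-1},{"dx":0,"dy":0,"dz":-0.02,"wx":0,"wy":0,"wz":0,"grip":-1},{"dx":0,"dy":0,"dz":0,"wx":0,"wy":0,"wz":0,"grip":-1}]' 50
python3 - <<'E'
from h import *
import cv2
a=env.grab_frame("scene")[130:280,230:430,::-1]
cv2.imwrite("pics/m2.png",cv2.resize(a,None,fx=4,fy=4,interpolation=cv2.INTER_CUBIC))
E
```

```text
time_s: 1.95
ee_pos: [573.8, 129.7, 151.0]
ee_rot: [-179.9, -0.4, 172.2]
force: [-0.3, 0.1, 0.4]
gripper_width: 91.2
```

View pics/m2.png

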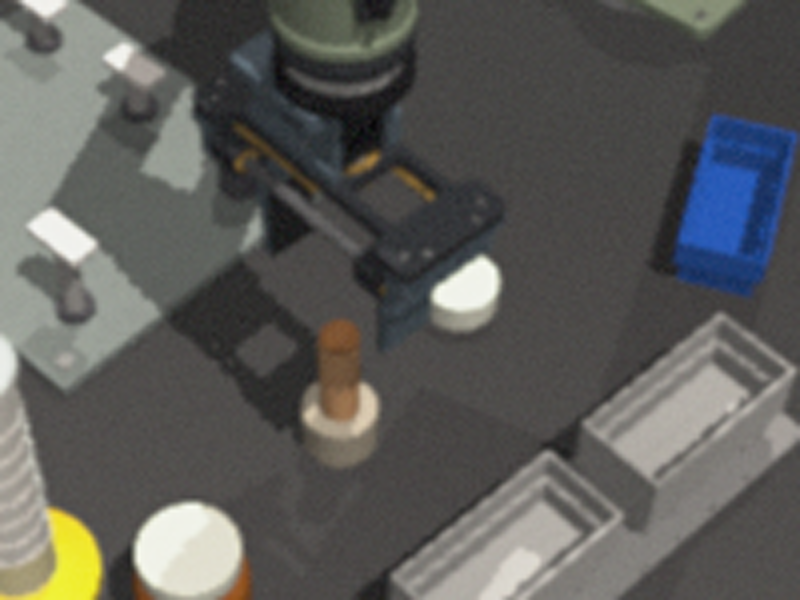

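The mallet's handle top is at crop (341,330), directly under the open fingers and not moved. Descending to grip it.

```bash
python3 -m jog '[{"dx":0.0025,"dy":-0.0015,"dz":-0.02,"wx":0,"wy":0.004,"wz":0,"grip":-1},{"dx":0,"dy":0,"dz":-0.025,"wx":0,"wy":0,"wz":0,"grip":-1},{"dx":0,"dy":0,"dz":-0.025,"wx":0,"wy":0,"wz":0,"grip":-1},{"dx":0,"dy":0,"dz":-0.02,"wx":0,"wy":0,"wz":0,"grip":-1},{"dx":0,"dy":0,"dz":0,"wx":0,"wy":0,"wz":0,"grip":-1},{"dx":0,"dy":0,"dz":0,"wx":0,"wy":0,"wz":0,"grip":-1}]' 50
python3 -m jog '[{"dx":0,"dy":0,"dz":0,"wx":0,"wy":0,"wz":0,"grip":0},{"dx":0,"dy":0,"dz":0,"wx":0,"wy":0,"wz":0,"grip":0},{"dx":0,"dy":0,"dz":0,"wx":0,"wy":0,"wz":0,"grip":0.3},{"dx":0,"dy":0,"dz":0,"wx":0,"wy":0,"wz":0,"grip":0.5},{"dx":0,"dy":0,"dz":0,"wx":0,"wy":0,"wz":0,"grip":1},{"dx":0,"dy":0,"dz":0,"wx":0,"wy":0,"wz":0,"grip":1},{"dx":0,"dy":0,"dz":0,"wx":0,"wy":0,"wz":0,"grip":1},{"dx":0,"dy":0,"dz":0,"wx":0,"wy":0,"wz":0,"grip":1}]' 50
```

```text
time_s: 2.6
ee_pos: [579.5, 128.7, 65.2]
ee_rot: [180.0, -0.1, 172.2]
force: [-0.3, -0.2, 0.8]
gripper_width: 91.0
time_s: 3.4
ee_pos: [578.7, 128.3, 63.9]
ee_rot: [-180.0, -0.2, 172.2]
force: [0.5, 0.2, 0.3]
gripper_width: 30.3
```

```bash
python3 -m jog '[{"dx":0,"dy":0,"dz":0,"wx":0,"wy":0,"wz":0,"grip":1},{"dx":0,"dy":0,"dz":0,"wx":0,"wy":0,"wz":0,"grip":1},{"dx":0,"dy":0,"dz":0,"wx":0,"wy":0,"wz":0,"grip":1},{"dx":0,"dy":0,"dz":0,"wx":0,"wy":0,"wz":0,"grip":1}]' 50
python3 -m jog '[{"dx":0,"dy":0,"dz":0.03,"wx":0,"wy":0,"wz":0,"grip":1},{"dx":0,"dy":0,"dz":0.04,"wx":0,"wy":0,"wz":0,"grip":1},{"dx":0,"dy":0,"dz":0.04,"wx":0,"wy":0,"wz":0,"grip":1},{"dx":0,"dy":0,"dz":0,"wx":0,"wy":0,"wz":0,"grip":1},{"dx":0,"dy":0,"dz":0,"wx":0,"wy":0,"wz":0,"grip":1}]' 50
```

```text
time_s: 3.8
ee_pos: [578.7, 128.3, 63.9]
ee_rot: [-180.0, -0.2, 172.2]
force: [-0.5, 0.4, -0.6]
gripper_width: 25.2
time_s: 4.3
ee_pos: [578.5, 128.1, 174.2]
ee_rot: [-180.0, -0.2, 172.2]
force: [-0.9, 0.6, -3.8]
gripper_width: 25.1
```

```bash
python3 -m jog '[{"dx":-0.019,"dy":-0.032,"dz":0,"wx":0,"wy":0.003,"wz":0,"grip":1},{"dx":-0.019,"dy":-0.032,"dz":0,"wx":0,"wy":0,"wz":0,"grip":1},{"dx":-0.019,"dy":-0.032,"dz":0,"wx":0,"wy":0,"wz":0,"grip":1},{"dx":-0.019,"dy":-0.032,"dz":0,"wx":0,"wy":0,"wz":0,"grip":1},{"dx":-0.019,"dy":-0.032,"dz":0,"wx":0,"wy":0,"wz":0,"grip":1},{"dx":-0.019,"dy":-0.032,"dz":0,"wx":0,"wy":0,"wz":0,"grip":1},{"dx":-0.001,"dy":-0.002,"dz":0,"wx":0,"wy":0,"wz":0,"grip":1},{"dx":0,"dy":0,"dz":-0.02,"wx":0,"wy":0,"wz":0,"grip":1},{"dx":0,"dy":0,"dz":0,"wx":0,"wy":0,"wz":0,"grip":1},{"dx":0,"dy":0,"dz":0,"wx":0,"wy":0,"wz":0,"grip":1}]' 50
python3 - <<'E'
from h import *
import cv2
a=env.grab_frame("scene")[100:250,200:400,::-1]
cv2.imwrite("pics/m3.png",cv2.resize(a,None,fx=4,fy=4,interpolation=cv2.INTER_CUBIC))
p=env.state()["ee_pos"];print(p,proj("scene",[[460.8,-65.5,71],[p[0]-2,p[1],p[2]-64]]))
E
```

```text
time_s: 5.3
ee_pos: [463.0, -65.2, 152.8]
ee_rot: [-180.0, -0.6, 172.2]
force: [1.0, -0.2, -3.0]
gripper_width: 25.3
[463.72895699 -65.22583115 153.52691946] [[288.31056125 161.6896967 ]
 [287.84990377 157.24148044]]
```

View pics/m3.png

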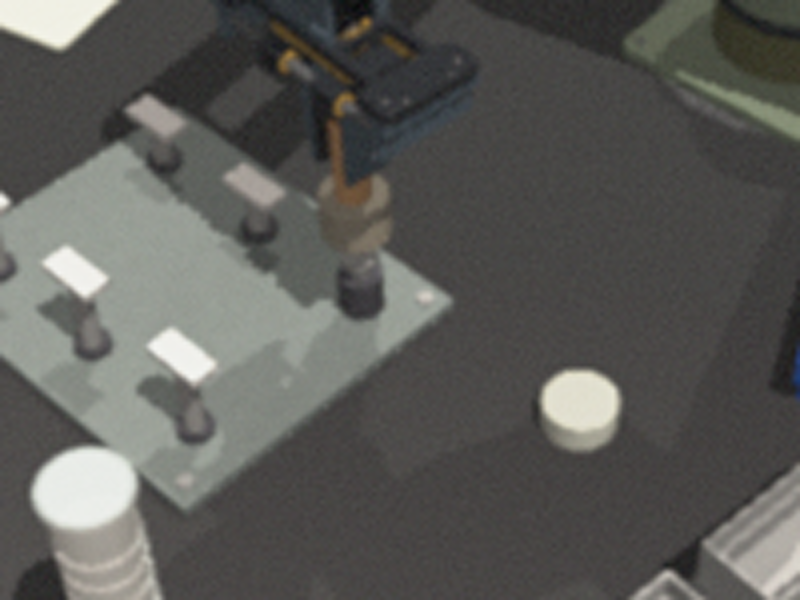

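The head sits above the pin cap, and about 3 mm to its left in the image. I'll nudge it across and press.

```bash
python3 -m jog '[{"dx":-0.002,"dy":0.002,"dz":-0.008,"wx":0,"wy":-0.01,"wz":0,"grip":1},{"dx":0,"dy":0,"dz":-0.008,"wx":0,"wy":0,"wz":0,"grip":1},{"dx":0,"dy":0,"dz":-0.005,"wx":0,"wy":0,"wz":0,"grip":1},{"dx":0,"dy":0,"dz":-0.005,"wx":0,"wy":0,"wz":0,"grip":1},{"dx":0,"dy":0,"dz":0,"wx":0,"wy":0,"wz":0,"grip":1}]' 60
python3 -m jog '[{"dx":0,"dy":0,"dz":-0.003,"wx":0,"wy":0,"wz":0,"grip":1},{"dx":0,"dy":0,"dz":-0.003,"wx":0,"wy":0,"wz":0,"grip":1},{"dx":0,"dy":0,"dz":0,"wx":0,"wy":0,"wz":0,"grip":1}]' 60
python3 -m jog '[{"dx":0,"dy":0,"dz":-0.002,"wx":0,"wy":0,"wz":0,"grip":1},{"dx":0,"dy":0,"dz":0,"wx":0,"wy":0,"wz":0,"grip":1}]' 60
python3 -m jog '[{"dx":0,"dy":0,"dz":-0.001,"wx":0,"wy":0,"wz":0,"grip":1},{"dx":0,"dy":0,"dz":0,"wx":0,"wy":0,"wz":0,"grip":1}]' 60
```

```text
time_s: 5.85
ee_pos: [461.9, -63.7, 127.7]
ee_rot: [180.0, 0.2, 172.2]
force: [-0.1, 0.5, -3.0]
gripper_width: 25.6
time_s: 6.15
ee_pos: [462.1, -63.8, 122.1]
ee_rot: [180.0, 0.2, 172.2]
force: [-0.9, 0.8, 2.7]
gripper_width: 25.1
time_s: 6.35
ee_pos: [462.1, -63.8, 120.1]
ee_rot: [180.0, 0.2, 172.2]
force: [-0.2, 1.2, 4.4]
gripper_width: 25.3
time_s: 6.55
ee_pos: [462.1, -63.8, 119.1]
ee_rot: [180.0, 0.2, 172.2]
force: [-0.4, 0.5, 4.0]
gripper_width: 25.1
```

```bash
for i in 1; do python3 -m jog '[{"dx":0,"dy":0,"dz":-0.002,"wx":0,"wy":0,"wz":0,"grip":1},{"dx":0,"dy":0,"dz":0,"wx":0,"wy":0,"wz":0,"grip":1}]' 60
python3 -m jog '[{"dx":0,"dy":0,"dz":-0.002,"wx":0,"wy":0,"wz":0,"grip":1},{"dx":0,"dy":0,"dz":0,"wx":0,"wy":0,"wz":0,"grip":1}]' 60;done
python3 - <<'E'
from h import *
import cv2
a=env.grab_frame("scene")[110:210,220:340,::-1]
cv2.imwrite("pics/m4.png",cv2.resize(a,None,fx=5,fy=5,interpolation=cv2.INTER_CUBIC))
E
```

```text
time_s: 6.75
ee_pos: [462.2, -63.8, 117.7]
ee_rot: [180.0, 0.2, 172.2]
force: [-1.3, 0.9, 8.0]
gripper_width: 25.3
time_s: 6.95
ee_pos: [462.6, -63.8, 117.5]
ee_rot: [180.0, 0.3, 172.2]
force: [-4.4, 1.2, 21.7]
gripper_width: 25.1
```

View pics/m4.png

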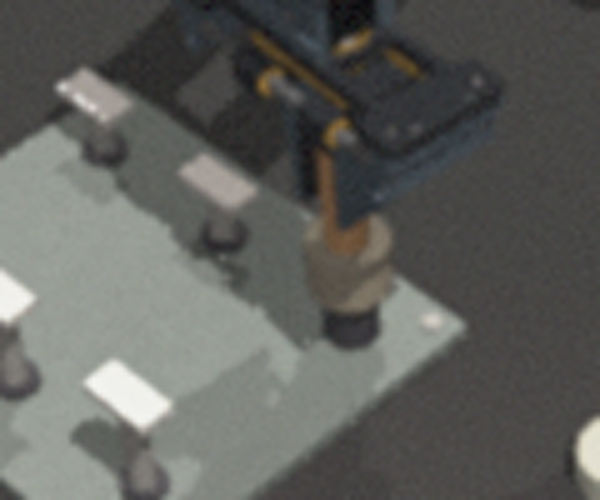

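The stop is stiff at the height where the pin is home (face ≈54 mm), and the head is down on the collar. One more small push, then lift and put the mallet back.

```bash
python3 -m jog '[{"dx":0,"dy":0,"dz":-0.001,"wx":0,"wy":0,"wz":0,"grip":1},{"dx":0,"dy":0,"dz":0,"wx":0,"wy":0,"wz":0,"grip":1},{"dx":0,"dy":0,"dz":0.01,"wx":0,"wy":0.004,"wz":0,"grip":1},{"dx":0,"dy":0,"dz":0.03,"wx":0,"wy":0,"wz":0,"grip":1},{"dx":0,"dy":0,"dz":0.03,"wx":0,"wy":0,"wz":0,"grip":1},{"dx":0,"dy":0,"dz":0,"wx":0,"wy":0,"wz":0,"grip":1}]' 60
python3 - <<'E'
from h import *
import cv2
a=env.grab_frame("scene")[110:210,220:340,::-1]
cv2.imwrite("pics/m5.png",cv2.resize(a,None,fx=5,fy=5,interpolation=cv2.INTER_CUBIC))
E
python3 -m jog '[{"dx":0.02,"dy":0.032,"dz":0,"wx":0,"wy":0,"wz":0,"grip":1},{"dx":0.02,"dy":0.032,"dz":0,"wx":0,"wy":0,"wz":0,"grip":1},{"dx":0.02,"dy":0.032,"dz":0,"wx":0,"wy":0,"wz":0,"grip":1},{"dx":0.02,"dy":0.032,"dz":0,"wx":0,"wy":0,"wz":0,"grip":1},{"dx":0.02,"dy":0.032,"dz":0,"wx":0,"wy":0,"wz":0,"grip":1},{"dx":0.016,"dy":0.032,"dz":0,"wx":0,"wy":0,"wz":0,"grip":1},{"dx":0,"dy":0,"dz":0,"wx":0,"wy":0,"wz":0,"grip":1},{"dx":0,"dy":0,"dz":0,"wx":0,"wy":0,"wz":0,"grip":1}]' 60
```

```text
time_s: 7.6
ee_pos: [463.9, -64.3, 186.5]
ee_rot: [-180.0, 0.3, 172.2]
force: [0.6, -0.9, -2.6]
gripper_width: 25.4
time_s: 8.45
ee_pos: [576.4, 128.4, 180.9]
ee_rot: [-179.9, -0.4, 172.3]
force: [0.4, -0.7, -2.6]
gripper_width: 25.5
```

View pics/m5.png

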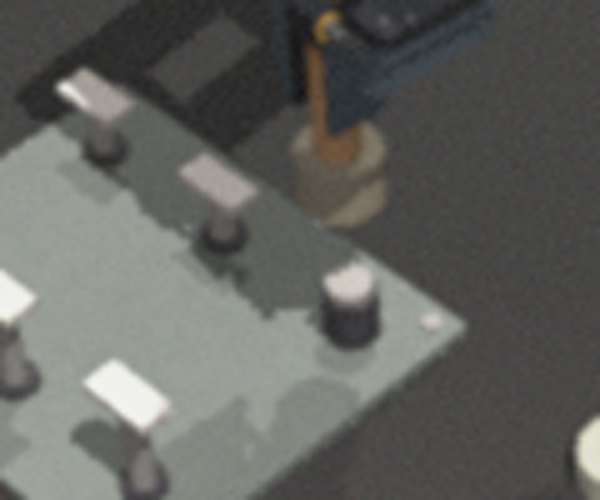

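The pin cap at (350,280) now sits on the collar, so it is home. Lowering the mallet to the bench.

```bash
python3 -m jog '[{"dx":0,"dy":0,"dz":-0.03,"wx":0,"wy":-0.003,"wz":0,"grip":1},{"dx":0,"dy":0,"dz":-0.03,"wx":0,"wy":0,"wz":0,"grip":1},{"dx":0,"dy":0,"dz":-0.03,"wx":0,"wy":0,"wz":0,"grip":1},{"dx":0,"dy":0,"dz":-0.02,"wx":0,"wy":0,"wz":0,"grip":1},{"dx":0,"dy":0,"dz":0,"wx":0,"wy":0,"wz":0,"grip":1},{"dx":0,"dy":0,"dz":-0.002,"wx":0,"wy":0,"wz":0,"grip":1},{"dx":0,"dy":0,"dz":-0.001,"wx":0,"wy":0,"wz":0,"grip":1},{"dx":0,"dy":0,"dz":0,"wx":0,"wy":0,"wz":0,"grip":1}]' 60
python3 -m jog '[{"dx":0,"dy":0,"dz":-0.001,"wx":0,"wy":0,"wz":0,"grip":1},{"dx":0,"dy":0,"dz":-0.001,"wx":0,"wy":0,"wz":0,"grip":1},{"dx":0,"dy":0,"dz":0,"wx":0,"wy":0,"wz":0,"grip":1}]' 60
```

```text
time_s: 9.25
ee_pos: [578.4, 128.1, 72.1]
ee_rot: [179.9, 0.2, 172.2]
force: [-0.8, 0.5, -2.8]
gripper_width: 25.2
time_s: 9.55
ee_pos: [577.8, 128.3, 69.1]
ee_rot: [180.0, 0.1, 172.2]
force: [-0.5, -0.3, -3.3]
gripper_width: 24.9
```

```bash
python3 -m jog '[{"dx":0,"dy":0,"dz":-0.002,"wx":0,"wy":0,"wz":0,"grip":1},{"dx":0,"dy":0,"dz":-0.001,"wx":0,"wy":0,"wz":0,"grip":1},{"dx":0,"dy":0,"dz":0,"wx":0,"wy":0,"wz":0,"grip":1}]' 60
python3 -m jog '[{"dx":0,"dy":0,"dz":-0.001,"wx":0,"wy":0,"wz":0,"grip":1},{"dx":0,"dy":0,"dz":0,"wx":0,"wy":0,"wz":0,"grip":1}]' 60
python3 -m jog '[{"dx":0,"dy":0,"dz":-0.001,"wx":0,"wy":0,"wz":0,"grip":1},{"dx":0,"dy":0,"dz":0,"wx":0,"wy":0,"wz":0,"grip":1}]' 60
```

```text
time_s: 9.85
ee_pos: [577.6, 128.2, 65.7]
ee_rot: [180.0, 0.1, 172.2]
force: [0.7, 0.3, -3.7]
gripper_width: 25.0
time_s: 10.05
ee_pos: [577.7, 128.2, 64.8]
ee_rot: [180.0, 0.1, 172.2]
force: [-0.9, -0.7, -2.7]
gripper_width: 25.1
time_s: 10.25
ee_pos: [577.8, 128.2, 64.0]
ee_rot: [180.0, 0.1, 172.2]
force: [0.4, 0.1, -2.5]
gripper_width: 24.9
```

```bash
python3 -m jog '[{"dx":0,"dy":0,"dz":-0.001,"wx":0,"wy":0,"wz":0,"grip":1},{"dx":0,"dy":0,"dz":0,"wx":0,"wy":0,"wz":0,"grip":1}]' 60
python3 -m jog '[{"dx":0,"dy":0,"dz":-0.001,"wx":0,"wy":0,"wz":0,"grip":1},{"dx":0,"dy":0,"dz":0,"wx":0,"wy":0,"wz":0,"grip":1}]' 60
```

```text
time_s: 10.45
ee_pos: [578.1, 128.3, 63.9]
ee_rot: [180.0, 0.2, 172.2]
force: [-1.0, -0.3, 3.5]
gripper_width: 25.2
time_s: 10.65
ee_pos: [578.3, 128.4, 63.8]
ee_rot: [180.0, 0.2, 172.2]
force: [-2.7, -0.1, 9.2]
gripper_width: 25.2
```

```bash
python3 -m jog '[{"dx":0,"dy":0,"dz":0.001,"wx":0,"wy":0,"wz":0,"grip":1},{"dx":0,"dy":0,"dz":0,"wx":0,"wy":0,"wz":0,"grip":0},{"dx":0,"dy":0,"dz":0,"wx":0,"wy":0,"wz":0,"grip":0},{"dx":0,"dy":0,"dz":0,"wx":0,"wy":0,"wz":0,"grip":-1},{"dx":0,"dy":0,"dz":0,"wx":0,"wy":0,"wz":0,"grip":-1},{"dx":0,"dy":0,"dz":0,"wx":0,"wy":0,"wz":0,"grip":-1},{"dx":0,"dy":0,"dz":0,"wx":0,"wy":0,"wz":0,"grip":-1},{"dx":0,"dy":0,"dz":0,"wx":0,"wy":0,"wz":0,"grip":-1}]' 25
python3 -m jog '[{"dx":0,"dy":0,"dz":0.03,"wx":0,"wy":0,"wz":0,"grip":-1},{"dx":0,"dy":0,"dz":0.03,"wx":0,"wy":0,"wz":0,"grip":-1},{"dx":0,"dy":0,"dz":0.03,"wx":0,"wy":0,"wz":0,"grip":-1},{"dx":0,"dy":0,"dz":0.03,"wx":0,"wy":0,"wz":0,"grip":-1},{"dx":0.006,"dy":0.03,"dz":0.02,"wx":0,"wy":0,"wz":0,"grip":-1},{"dx":0.006,"dy":0.03,"dz":0,"wx":0,"wy":0,"wz":0,"grip":-1},{"dx":0.006,"dy":0.03,"dz":0,"wx":0,"wy":0,"wz":0,"grip":-1},{"dx":0.006,"dy":0.03,"dz":0,"wx":0,"wy":0,"wz":0,"grip":-1},{"dx":0.006,"dy":0.035,"dz":0,"wx":0,"wy":0,"wz":0,"grip":-1},{"dx":0,"dy":0,"dz":0,"wx":0,"wy":0,"wz":0,"grip":-1}]' 25
python3 - <<'E'
from h import *
import cv2
a=env.grab_frame("scene")[160:310,250:450,::-1]
cv2.imwrite("pics/m6.png",cv2.resize(a,None,fx=4,fy=4,interpolation=cv2.INTER_CUBIC))
print(env.state()["ee_pos"],env.state()["gripper_width"])
E
```

```text
time_s: 11.45
ee_pos: [577.8, 128.3, 62.9]
ee_rot: [180.0, 0.1, 172.2]
force: [0.1, 0.1, -0.0]
gripper_width: 78.3
time_s: 12.45
ee_pos: [607.9, 287.3, 202.3]
ee_rot: [179.9, 0.1, 172.4]
force: [-0.7, -0.3, -0.5]
gripper_width: 91.3
[607.57539049 285.01281409 202.26279342] 91.48706502448645
```

View pics/m6.png

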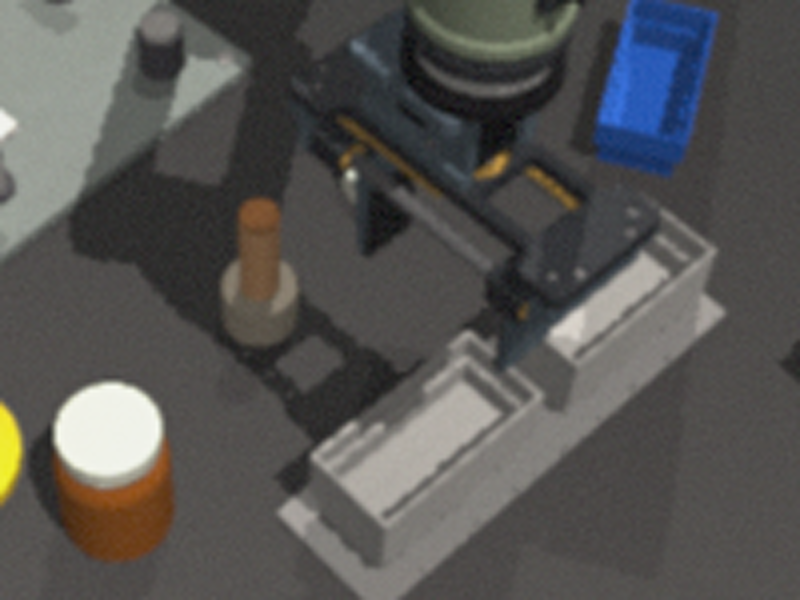

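The mallet stands upright at (260,270). Picking A's top pan, with the tips kept above the lower pan's rim at z=50.

```bash
python3 -m jog '[{"dx":0,"dy":0,"dz":-0.03,"wx":0,"wy":0,"wz":0,"grip":-1},{"dx":0,"dy":0,"dz":-0.03,"wx":0,"wy":0,"wz":0,"grip":-1},{"dx":0,"dy":0,"dz":-0.03,"wx":0,"wy":0,"wz":0,"grip":-1},{"dx":0,"dy":0,"dz":-0.03,"wx":0,"wy":0,"wz":0,"grip":-1},{"dx":0,"dy":0,"dz":-0.02,"wx":0,"wy":0,"wz":0,"grip":-1},{"dx":0,"dy":0,"dz":-0.006,"wx":0,"wy":0,"wz":0,"grip":-1},{"dx":0,"dy":0,"dz":0,"wx":0,"wy":0,"wz":0,"grip":-1},{"dx":0,"dy":0,"dz":0,"wx":0,"wy":0,"wz":0,"grip":-1}]' 25
```

```text
time_s: 13.3
ee_pos: [608.6, 283.1, 58.4]
ee_rot: [179.9, 0.2, 172.2]
force: [-1.3, -0.6, 0.1]
gripper_width: 91.4
```

```bash
python3 -m jog '[{"dx":0,"dy":0.0028,"dz":-0.0035,"wx":0,"wy":0,"wz":0,"grip":-1},{"dx":0,"dy":0,"dz":0,"wx":0,"wy":0,"wz":0,"grip":-1},{"dx":0,"dy":0,"dz":0,"wx":0,"wy":0,"wz":0,"grip":-0.2},{"dx":0,"dy":0,"dz":0,"wx":0,"wy":0,"wz":0,"grip":1},{"dx":0,"dy":0,"dz":0,"wx":0,"wy":0,"wz":0,"grip":1},{"dx":0,"dy":0,"dz":0,"wx":0,"wy":0,"wz":0,"grip":1},{"dx":0,"dy":0,"dz":0,"wx":0,"wy":0,"wz":0,"grip":1},{"dx":0,"dy":0,"dz":0,"wx":0,"wy":0,"wz":0,"grip":1}]' 25
python3 -m jog '[{"dx":0,"dy":0,"dz":0.003,"wx":0,"wy":0,"wz":0,"grip":1},{"dx":0,"dy":0,"dz":0.01,"wx":0,"wy":0,"wz":0,"grip":1},{"dx":0,"dy":0,"dz":0.015,"wx":0,"wy":0,"wz":0,"grip":1},{"dx":0,"dy":0,"dz":0.03,"wx":0,"wy":0,"wz":0,"grip":1},{"dx":0,"dy":0,"dz":0.04,"wx":0,"wy":0,"wz":0,"grip":1},{"dx":0,"dy":0,"dz":0.03,"wx":0,"wy":0,"wz":0,"grip":1},{"dx":0,"dy":0,"dz":0,"wx":0,"wy":0,"wz":0,"grip":1},{"dx":0,"dy":0,"dz":0,"wx":0,"wy":0,"wz":0,"grip":1}]' 25
python3 - <<'E'
from h import *
import cv2
a=env.grab_frame("scene")[140:310,240:450,::-1]
cv2.imwrite("pics/p1.png",cv2.resize(a,None,fx=3.5,fy=3.5,interpolation=cv2.INTER_CUBIC))
E
```

```text
time_s: 14.1
ee_pos: [607.8, 286.1, 53.6]
ee_rot: [180.0, 0.1, 172.2]
force: [-0.4, 1.2, 0.5]
gripper_width: 61.7
time_s: 14.9
ee_pos: [607.6, 286.0, 182.0]
ee_rot: [180.0, 0.2, 172.2]
force: [0.1, 0.1, -1.8]
gripper_width: 61.9
```

View pics/p1.png

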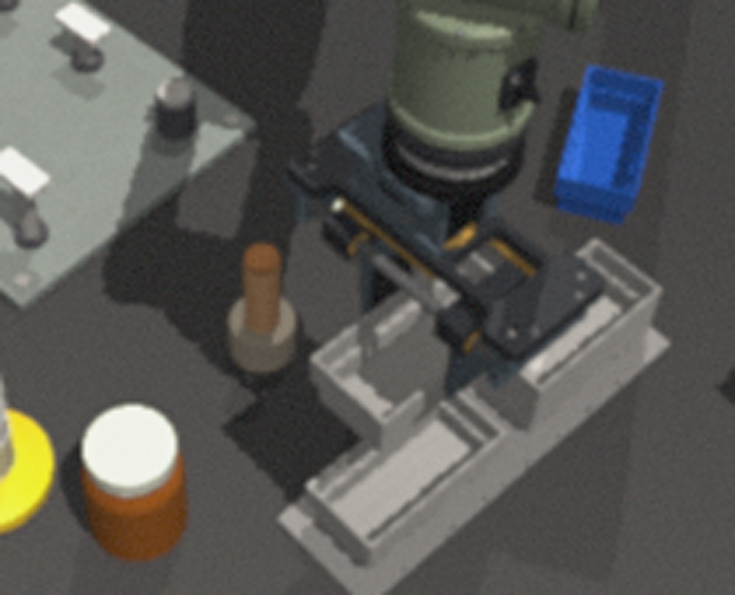

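One pan was lifted and the lower one stayed in place. Refining the stand with the scene pixels too.

```bash
python3 - <<'E'
from h import *
T=lambda L:crop(L,222,130,3.3)
st=np.array([[80,110,90],[80,0,90],[80,-110,90],[-80,0,60],[-80,-110,60],[-80,110,71]])
tp=("top",st,T([[491,96],[615,101],[741,106],[603,282],[726,288],[480,276]]))
sc=("scene",st,crop([[171,178],[118,136],[69,98],[207,93],[157,58],[260,125]],160,100,2))
for o in([tp],[sc],[tp,sc]):
    p,e=fit(o,[500,-200,0,0],(1,1,0,1));print(p,e)
print(place(p,st).round(1))
E
```

```text
[ 535.16251423 -179.4461998     0.           -2.85787605] 0.19140634441834095
[ 534.23956249 -175.92045817    0.           -2.72956025] 0.25545214070404415
[ 534.42678199 -177.89792962    0.           -2.78915174] 0.480103663173966
[[ 619.7  -71.9   90. ]
 [ 614.3 -181.8   90. ]
 [ 609.  -291.7   90. ]
 [ 454.5 -174.    60. ]
 [ 449.2 -283.9   60. ]
 [ 459.9  -64.1   71. ]]
```

```bash
python3 -m jog '[{"dx":0,"dy":-0.02,"dz":0,"wx":0,"wy":0,"wz":0.01,"grip":1},{"dx":0,"dy":-0.035,"dz":0,"wx":0,"wy":0,"wz":0.01,"grip":1},{"dx":0,"dy":-0.035,"dz":0,"wx":0,"wy":0,"wz":0.01,"grip":1},{"dx":0,"dy":-0.035,"dz":0,"wx":0,"wy":0,"wz":0.01,"grip":1},{"dx":0,"dy":-0.035,"dz":0,"wx":0,"wy":0,"wz":0.01,"grip":1},{"dx":0,"dy":-0.035,"dz":0,"wx":0,"wy":0,"wz":0.01,"grip":1},{"dx":0,"dy":-0.035,"dz":0,"wx":0,"wy":0,"wz":0.01,"grip":1},{"dx":0,"dy":-0.035,"dz":0,"wx":0,"wy":0,"wz":0.01,"grip":1},{"dx":0,"dy":-0.035,"dz":0,"wx":0,"wy":0,"wz":0.007,"grip":1}]' 25
python3 -m jog '[{"dx":0,"dy":-0.035,"dz":0,"wx":0,"wy":0,"wz":0,"grip":1},{"dx":0,"dy":-0.035,"dz":0,"wx":0,"wy":0,"wz":0,"grip":1},{"dx":0,"dy":-0.035,"dz":0,"wx":0,"wy":0,"wz":0,"grip":1},{"dx":0,"dy":-0.035,"dz":0,"wx":0,"wy":0,"wz":0,"grip":1},{"dx":0,"dy":-0.035,"dz":0,"wx":0,"wy":0,"wz":0,"grip":1},{"dx":0,"dy":-0.035,"dz":0,"wx":0,"wy":0,"wz":0,"grip":1},{"dx":0,"dy":-0.035,"dz":0,"wx":0,"wy":0,"wz":0,"grip":1},{"dx":0,"dy":-0.03,"dz":0,"wx":0,"wy":0,"wz":0,"grip":1},{"dx":0,"dy":0,"dz":0,"wx":0,"wy":0,"wz":0,"grip":1},{"dx":0,"dy":0,"dz":0,"wx":0,"wy":0,"wz":0,"grip":1}]' 25
```

```text
time_s: 15.85
ee_pos: [606.3, -15.3, 179.1]
ee_rot: [180.0, -0.2, 177.2]
force: [0.6, 0.3, -0.9]
gripper_width: 61.9
time_s: 16.85
ee_pos: [606.6, -288.9, 179.0]
ee_rot: [179.8, -0.1, 177.1]
force: [-0.0, 0.1, -1.1]
gripper_width: 62.0
```

```bash
python3 -m jog '[{"dx":0.0024,"dy":-0.0025,"dz":-0.01,"wx":0,"wy":0,"wz":0,"grip":1},{"dx":0,"dy":0,"dz":-0.02,"wx":0,"wy":0,"wz":0,"grip":1},{"dx":0,"dy":0,"dz":-0.02,"wx":0,"wy":0,"wz":0,"grip":1},{"dx":0,"dy":0,"dz":-0.008,"wx":0,"wy":0,"wz":0,"grip":1},{"dx":0,"dy":0,"dz":0,"wx":0,"wy":0,"wz":0,"grip":1},{"dx":0,"dy":0,"dz":0,"wx":0,"wy":0,"wz":0,"grip":1}]' 25
python3 -m jog '[{"dx":0,"dy":0,"dz":-0.001,"wx":0,"wy":0,"wz":0,"grip":1},{"dx":0,"dy":0,"dz":-0.001,"wx":0,"wy":0,"wz":0,"grip":1},{"dx":0,"dy":0,"dz":0,"wx":0,"wy":0,"wz":0,"grip":1}]' 25
```

```text
time_s: 17.45
ee_pos: [610.7, -291.0, 123.9]
ee_rot: [180.0, 0.1, 177.2]
force: [-0.9, 0.0, -0.9]
gripper_width: 61.4
time_s: 17.75
ee_pos: [610.3, -291.5, 122.0]
ee_rot: [180.0, 0.2, 177.2]
force: [-0.2, -0.2, -0.8]
gripper_width: 62.0
```

```bash
python3 -m jog '[{"dx":-0.001,"dy":0,"dz":-0.002,"wx":0,"wy":0,"wz":0,"grip":1},{"dx":0,"dy":0,"dz":-0.002,"wx":0,"wy":0,"wz":0,"grip":1},{"dx":0,"dy":0,"dz":0,"wx":0,"wy":0,"wz":0,"grip":1}]' 25
python3 -m jog '[{"dx":0,"dy":0,"dz":-0.001,"wx":0,"wy":0,"wz":0,"grip":1},{"dx":0,"dy":0,"dz":0,"wx":0,"wy":0,"wz":0,"grip":1}]' 25
python3 -m jog '[{"dx":0,"dy":0,"dz":-0.001,"wx":0,"wy":0,"wz":0,"grip":1},{"dx":0,"dy":0,"dz":0,"wx":0,"wy":0,"wz":0,"grip":1}]' 25
```

```text
time_s: 18.05
ee_pos: [608.9, -291.4, 117.1]
ee_rot: [180.0, 0.1, 177.2]
force: [-0.4, -0.3, -1.2]
gripper_width: 61.8
time_s: 18.25
ee_pos: [609.1, -291.4, 116.3]
ee_rot: [180.0, 0.1, 177.2]
force: [0.1, -0.2, -0.1]
gripper_width: 61.8
time_s: 18.45
ee_pos: [609.3, -291.5, 115.6]
ee_rot: [180.0, 0.1, 177.2]
force: [0.1, 0.5, 0.6]
gripper_width: 61.7
```

```bash
python3 -m jog '[{"dx":0,"dy":0,"dz":-0.0006,"wx":0,"wy":0,"wz":0,"grip":1},{"dx":0,"dy":0,"dz":0,"wx":0,"wy":0,"wz":0,"grip":1}]' 25
python3 -m jog '[{"dx":0,"dy":0,"dz":0,"wx":0,"wy":0,"wz":0,"grip":-0.5},{"dx":0,"dy":0,"dz":0,"wx":0,"wy":0,"wz":0,"grip":-0.7},{"dx":0,"dy":0,"dz":0,"wx":0,"wy":0,"wz":0,"grip":-1},{"dx":0,"dy":0,"dz":0,"wx":0,"wy":0,"wz":0,"grip":-1},{"dx":0,"dy":0,"dz":0,"wx":0,"wy":0,"wz":0,"grip":-1}]' 25
python3 -m jog '[{"dx":0,"dy":0,"dz":0.02,"wx":0,"wy":0,"wz":0,"grip":-1},{"dx":0,"dy":0,"dz":0.04,"wx":0,"wy":0,"wz":0,"grip":-1},{"dx":0,"dy":0.035,"dz":0.03,"wx":0,"wy":0,"wz":0,"grip":-1},{"dx":0,"dy":0.035,"dz":0,"wx":0,"wy":0,"wz":0,"grip":-1},{"dx":0,"dy":0.035,"dz":0,"wx":0,"wy":0,"wz":0,"grip":-1},{"dx":0,"dy":0.035,"dz":0,"wx":0,"wy":0,"wz":0,"grip":-1},{"dx":0,"dy":0.035,"dz":0,"wx":0,"wy":0,"wz":0,"grip":-1},{"dx":0,"dy":0.035,"dz":0,"wx":0,"wy":0,"wz":0,"grip":-1},{"dx":0,"dy":0.035,"dz":0,"wx":0,"wy":0,"wz":0,"grip":-1}]' 25
python3 -m jog '[{"dx":0,"dy":0.035,"dz":0,"wx":0,"wy":0,"wz":-0.01,"grip":-1},{"dx":0,"dy":0.035,"dz":0,"wx":0,"wy":0,"wz":-0.01,"grip":-1},{"dx":0,"dy":0.035,"dz":0,"wx":0,"wy":0,"wz":-0.01,"grip":-1},{"dx":0,"dy":0.035,"dz":0,"wx":0,"wy":0,"wz":-0.01,"grip":-1},{"dx":0,"dy":0.035,"dz":0,"wx":0,"wy":0,"wz":-0.01,"grip":-1},{"dx":0,"dy":0.035,"dz":0,"wx":0,"wy":0,"wz":-0.01,"grip":-1},{"dx":0,"dy":0.035,"dz":0,"wx":0,"wy":0,"wz":-0.01,"grip":-1},{"dx":0,"dy":0.035,"dz":0,"wx":0,"wy":0,"wz":-0.017,"grip":-1},{"dx":0,"dy":0.035,"dz":0,"wx":0,"wy":0,"wz":0,"grip":-1},{"dx":0,"dy":0.015,"dz":0,"wx":0,"wy":0,"wz":0,"grip":-1}]' 25
python3 - <<'E'
from h import *
import cv2
s=env.grab_frame("scene");t=env.grab_frame("top")
cv2.imwrite("pics/s4.png",s[:,:,::-1]);cv2.imwrite("pics/t4.png",t[:,:,::-1])
f=lambda a,k:cv2.resize(a[:,:,::-1],None,fx=k,fy=k,interpolation=cv2.INTER_CUBIC)
a=f(s[100:230,170:300],5);b=f(t[130:260,330:480],4)
o=np.zeros((max(a.shape[0]//1,b.shape[0]),0,3),np.uint8)
o=np.zeros((600,800,3),np.uint8)
a=f(s[100:200,165:265],4);b=f(t[135:235,365:465],4)
o[:400,:400]=a;o[:400,400:]=b;o[400:,:400]=f(s[180:280,250:350],2)[:200].repeat(2,1)[:,:400]
cv2.imwrite("pics/v1.png",o[:400])
E
```

```text
time_s: 18.65
ee_pos: [609.3, -291.5, 115.6]
ee_rot: [180.0, 0.1, 177.2]
force: [-0.4, 0.0, 2.9]
gripper_width: 62.2
time_s: 19.15
ee_pos: [609.1, -291.4, 114.7]
ee_rot: [180.0, 0.1, 177.2]
force: [0.5, 0.9, -0.6]
gripper_width: 90.7
time_s: 20.05
ee_pos: [609.0, -45.1, 205.0]
ee_rot: [180.0, 0.1, 177.2]
force: [-0.2, -0.1, 0.4]
gripper_width: 91.3
time_s: 21.05
ee_pos: [608.8, 286.4, 204.6]
ee_rot: [179.9, 0.1, 172.4]
force: [-0.6, -1.2, -0.2]
gripper_width: 91.3
```

View pics/v1.png

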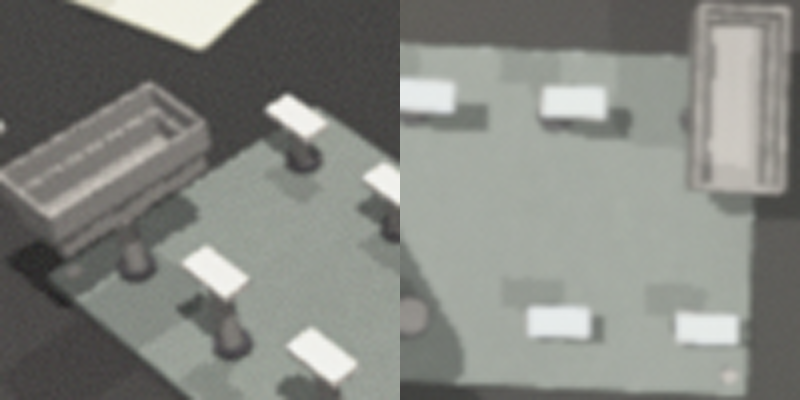

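```bash
python3 - <<'E'
from h import *
R=np.array([[65,31,0],[65,-31,0],[-65,-31,0],[-65,31,0]])
t=crop([[296,5],[391,8],[386,191],[290,189]],365,135,4)
s=crop([[52,218],[0,176],[150,83],[210,128]],165,100,4)
r=fit([("top",R,t)],[610,-290,134,0],(1,1,0,1));print(r,"vs seat4 top 609.6 -293.3")
r=fit([("scene",R,s)],[610,-290,134,0],(1,1,0,1));print(r,"vs",place([534.2,-175.9,0,-2.73],[[80,-110,90]]))
E
python3 -m jog '[{"dx":0,"dy":0,"dz":-0.04,"wx":0,"wy":0,"wz":0,"grip":-1},{"dx":0,"dy":0,"dz":-0.04,"wx":0,"wy":0,"wz":0,"grip":-1},{"dx":0,"dy":0,"dz":-0.04,"wx":0,"wy":0,"wz":0,"grip":-1},{"dx":0,"dy":0,"dz":-0.03,"wx":0,"wy":0,"wz":0,"grip":-1},{"dx":0,"dy":0,"dz":-0.015,"wx":0,"wy":0,"wz":0,"grip":-1},{"dx":0,"dy":0,"dz":0,"wx":0,"wy":0,"wz":0,"grip":-1},{"dx":0,"dy":0,"dz":0,"wx":0,"wy":0,"wz":0,"grip":-1}]' 25
```

```text
(array([ 611.68587814, -291.75524622,  134.        ,   -2.50058805]), np.float64(0.6431639227000349)) vs seat4 top 609.6 -293.3
(array([ 608.82994734, -288.44175429,  134.        ,   -2.88408857]), np.float64(0.5225762093194608)) vs [[ 608.86996506 -289.58551499   90.        ]]
time_s: 21.85
ee_pos: [610.3, 283.2, 41.3]
ee_rot: [179.9, 0.2, 172.2]
force: [0.0, -0.1, 0.4]
gripper_width: 91.2
```

```bash
python3 -m jog '[{"dx":-0.002,"dy":0.003,"dz":-0.008,"wx":0,"wy":0,"wz":0,"grip":-1},{"dx":0,"dy":0,"dz":0,"wx":0,"wy":0,"wz":0,"grip":-1},{"dx":0,"dy":0,"dz":0,"wx":0,"wy":0,"wz":0,"grip":-0.2},{"dx":0,"dy":0,"dz":0,"wx":0,"wy":0,"wz":0,"grip":1},{"dx":0,"dy":0,"dz":0,"wx":0,"wy":0,"wz":0,"grip":1},{"dx":0,"dy":0,"dz":0,"wx":0,"wy":0,"wz":0,"grip":1},{"dx":0,"dy":0,"dz":0,"wx":0,"wy":0,"wz":0,"grip":1},{"dx":0,"dy":0,"dz":0,"wx":0,"wy":0,"wz":0,"grip":1}]' 25
python3 -m jog '[{"dx":0,"dy":0,"dz":0.01,"wx":0,"wy":0,"wz":0,"grip":1},{"dx":0,"dy":0,"dz":0.03,"wx":0,"wy":0,"wz":0,"grip":1},{"dx":0,"dy":0,"dz":0.04,"wx":0,"wy":0,"wz":0,"grip":1},{"dx":0,"dy":0,"dz":0.04,"wx":0,"wy":0,"wz":0,"grip":1},{"dx":0,"dy":0,"dz":0.03,"wx":0,"wy":0,"wz":0,"grip":1},{"dx":0,"dy":-0.02,"dz":0,"wx":0,"wy":0,"wz":0.01,"grip":1},{"dx":0,"dy":-0.03,"dz":0,"wx":0,"wy":0,"wz":0.01,"grip":1},{"dx":0,"dy":-0.03,"dz":0,"wx":0,"wy":0,"wz":0.01,"grip":1},{"dx":0,"dy":-0.03,"dz":0,"wx":0,"wy":0,"wz":0.01,"grip":1},{"dx":0,"dy":-0.03,"dz":0,"wx":0,"wy":0,"wz":0.01,"grip":1}]' 25
```

```text
time_s: 22.65
ee_pos: [607.3, 286.7, 32.1]
ee_rot: [180.0, 0.1, 172.2]
force: [-0.7, 0.0, 0.2]
gripper_width: 61.9
time_s: 23.65
ee_pos: [606.8, 145.4, 182.3]
ee_rot: [180.0, 0.1, 175.1]
force: [0.2, 1.0, -1.3]
gripper_width: 62.2
```

```bash
python3 -m jog '[{"dx":0.001,"dy":-0.036,"dz":0,"wx":0,"wy":0,"wz":0.01,"grip":1},{"dx":0.001,"dy":-0.036,"dz":0,"wx":0,"wy":0,"wz":0.01,"grip":1},{"dx":0.001,"dy":-0.036,"dz":0,"wx":0,"wy":0,"wz":0.01,"grip":1},{"dx":0.001,"dy":-0.036,"dz":0,"wx":0,"wy":0,"wz":0.007,"grip":1},{"dx":0.001,"dy":-0.036,"dz":0,"wx":0,"wy":0,"wz":0,"grip":1},{"dx":0.001,"dy":-0.036,"dz":0,"wx":0,"wy":0,"wz":0,"grip":1},{"dx":0.001,"dy":-0.036,"dz":0,"wx":0,"wy":0,"wz":0,"grip":1},{"dx":0,"dy":-0.036,"dz":0,"wx":0,"wy":0,"wz":0,"grip":1},{"dx":0,"dy":-0.03,"dz":0,"wx":0,"wy":0,"wz":0,"grip":1},{"dx":0,"dy":0,"dz":0,"wx":0,"wy":0,"wz":0,"grip":1}]' 25
python3 -m jog '[{"dx":0,"dy":0,"dz":-0.02,"wx":0,"wy":0,"wz":0,"grip":1},{"dx":0,"dy":0,"dz":-0.02,"wx":0,"wy":0,"wz":0,"grip":1},{"dx":0,"dy":0,"dz":-0.015,"wx":0,"wy":0,"wz":0,"grip":1},{"dx":0,"dy":0,"dz":0,"wx":0,"wy":0,"wz":0,"grip":1},{"dx":0,"dy":0,"dz":0,"wx":0,"wy":0,"wz":0,"grip":1}]' 25
```

```text
time_s: 24.65
ee_pos: [613.8, -175.4, 182.1]
ee_rot: [-179.9, 0.1, 177.0]
force: [0.1, -0.0, -1.6]
gripper_width: 61.9
time_s: 25.15
ee_pos: [614.3, -171.0, 127.4]
ee_rot: [180.0, 0.1, 177.2]
force: [-0.0, 1.1, -0.4]
gripper_width: 61.5
```

```bash
python3 -m jog '[{"dx":0,"dy":-0.0108,"dz":0,"wx":0,"wy":0,"wz":0,"grip":1},{"dx":0,"dy":0,"dz":-0.005,"wx":0,"wy":0,"wz":0,"grip":1},{"dx":0,"dy":0,"dz":-0.004,"wx":0,"wy":0,"wz":0,"grip":1},{"dx":0,"dy":0,"dz":0,"wx":0,"wy":0,"wz":0,"grip":1},{"dx":0,"dy":0,"dz":0,"wx":0,"wy":0,"wz":0,"grip":1}]' 25
python3 -m jog '[{"dx":0,"dy":0,"dz":-0.001,"wx":0,"wy":0,"wz":0,"grip":1},{"dx":0,"dy":0,"dz":0,"wx":0,"wy":0,"wz":0,"grip":1}]' 25
python3 -m jog '[{"dx":0,"dy":0,"dz":-0.001,"wx":0,"wy":0,"wz":0,"grip":1},{"dx":0,"dy":0,"dz":0,"wx":0,"wy":0,"wz":0,"grip":1}]' 25
```

```text
time_s: 25.65
ee_pos: [614.0, -182.1, 117.7]
ee_rot: [180.0, 0.1, 177.2]
force: [1.3, 0.7, -1.0]
gripper_width: 61.7
time_s: 25.85
ee_pos: [614.2, -182.2, 116.9]
ee_rot: [180.0, 0.1, 177.2]
force: [0.5, -0.2, -1.6]
gripper_width: 62.0
time_s: 26.05
ee_pos: [614.3, -182.2, 116.1]
ee_rot: [180.0, 0.1, 177.2]
force: [-0.3, 0.0, -0.7]
gripper_width: 62.0
```

```bash
python3 -m jog '[{"dx":0,"dy":0,"dz":-0.0008,"wx":0,"wy":0,"wz":0,"grip":1},{"dx":0,"dy":0,"dz":0,"wx":0,"wy":0,"wz":0,"grip":1}]' 25
```

```text
time_s: 26.25
ee_pos: [614.3, -182.2, 116.1]
ee_rot: [180.0, 0.2, 177.2]
force: [-0.5, 0.5, 5.8]
gripper_width: 62.0
```

```bash
python3 -m jog '[{"dx":0,"dy":0,"dz":0,"wx":0,"wy":0,"wz":0,"grip":-0.5},{"dx":0,"dy":0,"dz":0,"wx":0,"wy":0,"wz":0,"grip":-0.7},{"dx":0,"dy":0,"dz":0,"wx":0,"wy":0,"wz":0,"grip":-1},{"dx":0,"dy":0,"dz":0,"wx":0,"wy":0,"wz":0,"grip":-1},{"dx":0,"dy":0,"dz":0,"wx":0,"wy":0,"wz":0,"grip":-1},{"dx":0,"dy":0,"dz":0.02,"wx":0,"wy":0,"wz":0,"grip":-1},{"dx":0,"dy":0,"dz":0.04,"wx":0,"wy":0,"wz":0,"grip":-1},{"dx":0,"dy":0,"dz":0.03,"wx":0,"wy":0,"wz":0,"grip":-1}]' 25
python3 -m jog '[{"dx":-0.012,"dy":0.035,"dz":0,"wx":0,"wy":0,"wz":-0.01,"grip":-1},{"dx":-0.012,"dy":0.035,"dz":0,"wx":0,"wy":0,"wz":-0.01,"grip":-1},{"dx":-0.012,"dy":0.035,"dz":0,"wx":0,"wy":0,"wz":-0.01,"grip":-1},{"dx":-0.012,"dy":0.035,"dz":0,"wx":0,"wy":0,"wz":-0.01,"grip":-1},{"dx":-0.012,"dy":0.035,"dz":0,"wx":0,"wy":0,"wz":-0.01,"grip":-1},{"dx":-0.012,"dy":0.035,"dz":0,"wx":0,"wy":0,"wz":-0.01,"grip":-1},{"dx":-0.012,"dy":0.035,"dz":0,"wx":0,"wy":0,"wz":-0.01,"grip":-1},{"dx":-0.012,"dy":0.035,"dz":0,"wx":0,"wy":0,"wz":-0.017,"grip":-1},{"dx":-0.012,"dy":0.035,"dz":0,"wx":0,"wy":0,"wz":0,"grip":-1},{"dx":-0.012,"dy":0.035,"dz":0,"wx":0,"wy":0,"wz":0,"grip":-1}]' 25
python3 -m jog '[{"dx":-0.012,"dy":0.035,"dz":0,"wx":0,"wy":0,"wz":0,"grip":-1},{"dx":-0.012,"dy":0.035,"dz":0,"wx":0,"wy":0,"wz":0,"grip":-1},{"dx":-0.012,"dy":0.035,"dz":0,"wx":0,"wy":0,"wz":0,"grip":-1},{"dx":-0.009,"dy":0.035,"dz":0,"wx":0,"wy":0,"wz":0,"grip":-1},{"dx":0,"dy":0,"dz":0,"wx":0,"wy":0,"wz":0,"grip":-1},{"dx":0,"dy":0,"dz":-0.03,"wx":0,"wy":0,"wz":0,"grip":-1},{"dx":0,"dy":0,"dz":-0.04,"wx":0,"wy":0,"wz":0,"grip":-1},{"dx":0,"dy":0,"dz":-0.04,"wx":0,"wy":0,"wz":0,"grip":-1},{"dx":0,"dy":0,"dz":0,"wx":0,"wy":0,"wz":0,"grip":-1},{"dx":0,"dy":0,"dz":0,"wx":0,"wy":0,"wz":0,"grip":-1}]' 25
```

```text
time_s: 27.05
ee_pos: [614.4, -182.3, 206.7]
ee_rot: [180.0, 0.2, 177.2]
force: [0.3, -0.5, 0.3]
gripper_width: 91.3
time_s: 28.05
ee_pos: [493.5, 169.1, 205.2]
ee_rot: [180.0, 0.1, 172.2]
force: [0.8, -0.3, 0.3]
gripper_width: 91.4
time_s: 29.05
ee_pos: [449.5, 307.4, 95.5]
ee_rot: [-180.0, 0.1, 172.2]
force: [0.1, 0.7, -0.0]
gripper_width: 91.3
```

```bash
python3 -m jog '[{"dx":0,"dy":0,"dz":-0.03,"wx":0,"wy":0,"wz":0,"grip":-1},{"dx":0,"dy":0,"dz":-0.01,"wx":0,"wy":0,"wz":0,"grip":-1},{"dx":0,"dy":0,"dz":0,"wx":0,"wy":0,"wz":0,"grip":-1},{"dx":0,"dy":0,"dz":0,"wx":0,"wy":0,"wz":0,"grip":-1}]' 25
```

```text
time_s: 29.45
ee_pos: [450.1, 308.3, 56.6]
ee_rot: [179.9, 0.2, 172.2]
force: [0.2, 0.3, -0.2]
gripper_width: 91.3
```

```bash
python3 -m jog '[{"dx":-0.0008,"dy":-0.0008,"dz":-0.002,"wx":0,"wy":0,"wz":0,"grip":-1},{"dx":0,"dy":0,"dz":0,"wx":0,"wy":0,"wz":0,"grip":-1},{"dx":0,"dy":0,"dz":0,"wx":0,"wy":0,"wz":0,"grip":-0.2},{"dx":0,"dy":0,"dz":0,"wx":0,"wy":0,"wz":0,"grip":1},{"dx":0,"dy":0,"dz":0,"wx":0,"wy":0,"wz":0,"grip":1},{"dx":0,"dy":0,"dz":0,"wx":0,"wy":0,"wz":0,"grip":1},{"dx":0,"dy":0,"dz":0,"wx":0,"wy":0,"wz":0,"grip":1},{"dx":0,"dy":0,"dz":0,"wx":0,"wy":0,"wz":0,"grip":1}]' 25
python3 -m jog '[{"dx":0,"dy":0,"dz":0.003,"wx":0,"wy":0,"wz":0,"grip":1},{"dx":0,"dy":0,"dz":0.01,"wx":0,"wy":0,"wz":0,"grip":1},{"dx":0,"dy":0,"dz":0.015,"wx":0,"wy":0,"wz":0,"grip":1},{"dx":0,"dy":0,"dz":0.03,"wx":0,"wy":0,"wz":0,"grip":1},{"dx":0,"dy":0,"dz":0.04,"wx":0,"wy":0,"wz":0,"grip":1},{"dx":0,"dy":0,"dz":0.03,"wx":0,"wy":0,"wz":0,"grip":1},{"dx":0,"dy":0,"dz":0,"wx":0,"wy":0,"wz":0,"grip":1},{"dx":0,"dy":0,"dz":0,"wx":0,"wy":0,"wz":0,"grip":1}]' 25
python3 - <<'E'
from h import *
import cv2
s=env.grab_frame("scene")
f=lambda a,k:cv2.resize(a[:,:,::-1],None,fx=k,fy=k,interpolation=cv2.INTER_CUBIC)
cv2.imwrite("pics/v2.png",np.hstack([f(s[95:235,165:305],2.8),f(s[160:300,300:440],2.8)]))
E
```

```text
time_s: 30.25
ee_pos: [448.5, 307.1, 53.1]
ee_rot: [180.0, 0.1, 172.2]
force: [-0.0, 0.3, 0.1]
gripper_width: 62.0
time_s: 31.05
ee_pos: [448.2, 306.8, 181.6]
ee_rot: [180.0, 0.2, 172.2]
force: [-0.3, 0.1, -1.4]
gripper_width: 61.7
```

View pics/v2.png

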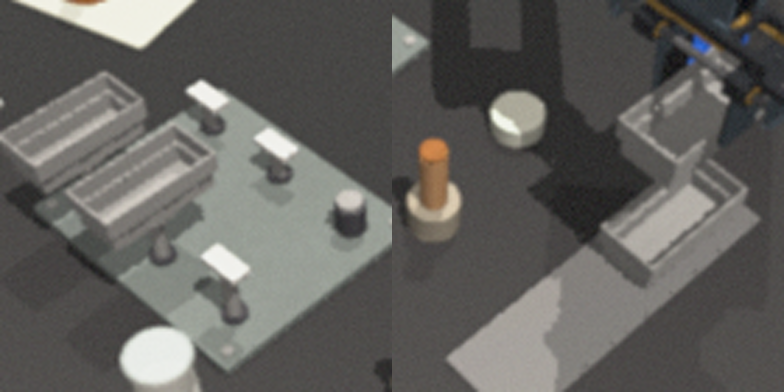

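Two pans are balanced on seats 4 and 3. The third came off alone and the mallet still stands. On to seat2.

```bash
python3 -m jog '[{"dx":0.01,"dy":-0.02,"dz":0,"wx":0,"wy":0,"wz":0.01,"grip":1},{"dx":0.016,"dy":-0.035,"dz":0,"wx":0,"wy":0,"wz":0.01,"grip":1},{"dx":0.016,"dy":-0.035,"dz":0,"wx":0,"wy":0,"wz":0.01,"grip":1},{"dx":0.016,"dy":-0.035,"dz":0,"wx":0,"wy":0,"wz":0.01,"grip":1},{"dx":0.016,"dy":-0.035,"dz":0,"wx":0,"wy":0,"wz":0.01,"grip":1},{"dx":0.016,"dy":-0.035,"dz":0,"wx":0,"wy":0,"wz":0.01,"grip":1},{"dx":0.016,"dy":-0.035,"dz":0,"wx":0,"wy":0,"wz":0.01,"grip":1},{"dx":0.016,"dy":-0.035,"dz":0,"wx":0,"wy":0,"wz":0.01,"grip":1},{"dx":0.016,"dy":-0.035,"dz":0,"wx":0,"wy":0,"wz":0.007,"grip":1},{"dx":0.016,"dy":-0.035,"dz":0,"wx":0,"wy":0,"wz":0,"grip":1}]' 25
python3 -m jog '[{"dx":0.016,"dy":-0.035,"dz":0,"wx":0,"wy":0,"wz":0,"grip":1},{"dx":0,"dy":-0.01,"dz":0,"wx":0,"wy":0,"wz":0,"grip":1},{"dx":0,"dy":0,"dz":0,"wx":0,"wy":0,"wz":0,"grip":1},{"dx":0,"dy":0,"dz":-0.02,"wx":0,"wy":0,"wz":0,"grip":1},{"dx":0,"dy":0,"dz":-0.02,"wx":0,"wy":0,"wz":0,"grip":1},{"dx":0,"dy":0,"dz":-0.015,"wx":0,"wy":0,"wz":0,"grip":1},{"dx":0,"dy":0,"dz":0,"wx":0,"wy":0,"wz":0,"grip":1},{"dx":0,"dy":0,"dz":0,"wx":0,"wy":0,"wz":0,"grip":1}]' 25
```

```text
time_s: 32.1
ee_pos: [601.5, -29.6, 178.8]
ee_rot: [180.0, -0.1, 177.2]
force: [0.9, 0.8, -1.1]
gripper_width: 61.8
time_s: 32.9
ee_pos: [617.8, -71.8, 125.8]
ee_rot: [180.0, 0.0, 177.3]
force: [0.3, -0.5, -1.6]
gripper_width: 62.3
```

```bash
python3 -m jog '[{"dx":0.001,"dy":0,"dz":-0.004,"wx":0,"wy":0,"wz":0,"grip":1},{"dx":0,"dy":0,"dz":-0.004,"wx":0,"wy":0,"wz":0,"grip":1},{"dx":0,"dy":0,"dz":0,"wx":0,"wy":0,"wz":0,"grip":1},{"dx":0,"dy":0,"dz":0,"wx":0,"wy":0,"wz":0,"grip":1}]' 25
python3 -m jog '[{"dx":0,"dy":0,"dz":-0.001,"wx":0,"wy":0,"wz":0,"grip":1},{"dx":0,"dy":0,"dz":0,"wx":0,"wy":0,"wz":0,"grip":1}]' 25
python3 -m jog '[{"dx":0,"dy":0,"dz":-0.001,"wx":0,"wy":0,"wz":0,"grip":1},{"dx":0,"dy":0,"dz":0,"wx":0,"wy":0,"wz":0,"grip":1}]' 25
```

```text
time_s: 33.3
ee_pos: [619.4, -73.1, 118.2]
ee_rot: [180.0, 0.1, 177.2]
force: [-0.2, -0.5, -1.4]
gripper_width: 61.3
time_s: 33.5
ee_pos: [619.4, -73.1, 117.1]
ee_rot: [180.0, 0.1, 177.2]
force: [-0.0, -0.3, -1.6]
gripper_width: 61.7
time_s: 33.7
ee_pos: [619.3, -73.1, 116.0]
ee_rot: [180.0, 0.1, 177.2]
force: [-0.7, -0.8, -1.2]
gripper_width: 61.7
```

```bash
python3 -m jog '[{"dx":0,"dy":0.001,"dz":-0.0006,"wx":0,"wy":0,"wz":0,"grip":1},{"dx":0,"dy":0,"dz":0,"wx":0,"wy":0,"wz":0,"grip":1}]' 25
python3 -m jog '[{"dx":0,"dy":0,"dz":-0.0006,"wx":0,"wy":0,"wz":0,"grip":1},{"dx":0,"dy":0,"dz":0,"wx":0,"wy":0,"wz":0,"grip":1}]' 25
```

```text
time_s: 33.9
ee_pos: [619.3, -71.9, 115.4]
ee_rot: [180.0, 0.1, 177.2]
force: [0.2, -0.6, -1.6]
gripper_width: 62.0
time_s: 34.1
ee_pos: [619.5, -72.0, 115.1]
ee_rot: [180.0, 0.1, 177.2]
force: [-0.7, -0.2, 0.9]
gripper_width: 61.8
```

```bash
python3 -m jog '[{"dx":0,"dy":0,"dz":-0.0004,"wx":0,"wy":0,"wz":0,"grip":1},{"dx":0,"dy":0,"dz":0,"wx":0,"wy":0,"wz":0,"grip":-0.5},{"dx":0,"dy":0,"dz":0,"wx":0,"wy":0,"wz":0,"grip":-0.7},{"dx":0,"dy":0,"dz":0,"wx":0,"wy":0,"wz":0,"grip":-1},{"dx":0,"dy":0,"dz":0,"wx":0,"wy":0,"wz":0,"grip":-1},{"dx":0,"dy":0,"dz":0,"wx":0,"wy":0,"wz":0,"grip":-1},{"dx":0,"dy":0,"dz":0.02,"wx":0,"wy":0,"wz":0,"grip":-1},{"dx":0,"dy":0,"dz":0.04,"wx":0,"wy":0,"wz":0,"grip":-1},{"dx":0,"dy":0,"dz":0.03,"wx":0,"wy":0,"wz":0,"grip":-1}]' 25
python3 -m jog '[{"dx":-0.016,"dy":0.035,"dz":0,"wx":0,"wy":0,"wz":-0.01,"grip":-1},{"dx":-0.016,"dy":0.035,"dz":0,"wx":0,"wy":0,"wz":-0.01,"grip":-1},{"dx":-0.016,"dy":0.035,"dz":0,"wx":0,"wy":0,"wz":-0.01,"grip":-1},{"dx":-0.016,"dy":0.035,"dz":0,"wx":0,"wy":0,"wz":-0.01,"grip":-1},{"dx":-0.016,"dy":0.035,"dz":0,"wx":0,"wy":0,"wz":-0.01,"grip":-1},{"dx":-0.016,"dy":0.035,"dz":0,"wx":0,"wy":0,"wz":-0.01,"grip":-1},{"dx":-0.016,"dy":0.035,"dz":0,"wx":0,"wy":0,"wz":-0.01,"grip":-1},{"dx":-0.016,"dy":0.035,"dz":0,"wx":0,"wy":0,"wz":-0.017,"grip":-1},{"dx":-0.016,"dy":0.035,"dz":0,"wx":0,"wy":0,"wz":0,"grip":-1},{"dx":-0.016,"dy":0.035,"dz":0,"wx":0,"wy":0,"wz":0,"grip":-1}]' 25
python3 -m jog '[{"dx":-0.01,"dy":0.029,"dz":0,"wx":0,"wy":0,"wz":0,"grip":-1},{"dx":0,"dy":0,"dz":0,"wx":0,"wy":0,"wz":0,"grip":-1},{"dx":0,"dy":0,"dz":-0.03,"wx":0,"wy":0,"wz":0,"grip":-1},{"dx":0,"dy":0,"dz":-0.04,"wx":0,"wy":0,"wz":0,"grip":-1},{"dx":0,"dy":0,"dz":-0.04,"wx":0,"wy":0,"wz":0,"grip":-1},{"dx":0,"dy":0,"dz":-0.03,"wx":0,"wy":0,"wz":0,"grip":-1},{"dx":0,"dy":0,"dz":-0.02,"wx":0,"wy":0,"wz":0,"grip":-1},{"dx":0,"dy":0,"dz":0,"wx":0,"wy":0,"wz":0,"grip":-1},{"dx":0,"dy":0,"dz":0,"wx":0,"wy":0,"wz":0,"grip":-1}]' 25
```

```text
time_s: 35.0
ee_pos: [619.6, -72.1, 206.1]
ee_rot: [180.0, 0.2, 177.2]
force: [1.2, -0.7, 1.4]
gripper_width: 91.2
time_s: 36.0
ee_pos: [458.5, 279.3, 204.6]
ee_rot: [180.0, 0.1, 172.2]
force: [0.8, 0.5, 0.1]
gripper_width: 91.7
time_s: 36.9
ee_pos: [450.0, 306.6, 44.8]
ee_rot: [180.0, 0.1, 172.2]
force: [1.4, 0.3, -0.0]
gripper_width: 91.4
```

```bash
python3 -m jog '[{"dx":-0.0008,"dy":0.0006,"dz":-0.0115,"wx":0,"wy":0,"wz":0,"grip":-1},{"dx":0,"dy":0,"dz":0,"wx":0,"wy":0,"wz":0,"grip":-1},{"dx":0,"dy":0,"dz":0,"wx":0,"wy":0,"wz":0,"grip":-0.2},{"dx":0,"dy":0,"dz":0,"wx":0,"wy":0,"wz":0,"grip":1},{"dx":0,"dy":0,"dz":0,"wx":0,"wy":0,"wz":0,"grip":1},{"dx":0,"dy":0,"dz":0,"wx":0,"wy":0,"wz":0,"grip":1},{"dx":0,"dy":0,"dz":0,"wx":0,"wy":0,"wz":0,"grip":1},{"dx":0,"dy":0,"dz":0,"wx":0,"wy":0,"wz":0,"grip":1}]' 25
python3 -m jog '[{"dx":0,"dy":0,"dz":0.01,"wx":0,"wy":0,"wz":0,"grip":1},{"dx":0,"dy":0,"dz":0.03,"wx":0,"wy":0,"wz":0,"grip":1},{"dx":0,"dy":0,"dz":0.04,"wx":0,"wy":0,"wz":0,"grip":1},{"dx":0,"dy":0,"dz":0.04,"wx":0,"wy":0,"wz":0,"grip":1},{"dx":0,"dy":0,"dz":0.03,"wx":0,"wy":0,"wz":0,"grip":1},{"dx":0,"dy":-0.02,"dz":0,"wx":0,"wy":0,"wz":0.01,"grip":1},{"dx":0,"dy":-0.03,"dz":0,"wx":0,"wy":0,"wz":0.01,"grip":1},{"dx":0,"dy":-0.03,"dz":0,"wx":0,"wy":0,"wz":0.01,"grip":1},{"dx":0,"dy":-0.03,"dz":0,"wx":0,"wy":0,"wz":0.01,"grip":1},{"dx":0,"dy":-0.03,"dz":0,"wx":0,"wy":0,"wz":0.01,"grip":1}]' 25
python3 -m jog '[{"dx":0.001,"dy":-0.034,"dz":0,"wx":0,"wy":0,"wz":0.01,"grip":1},{"dx":0.001,"dy":-0.034,"dz":0,"wx":0,"wy":0,"wz":0.01,"grip":1},{"dx":0.001,"dy":-0.034,"dz":0,"wx":0,"wy":0,"wz":0.01,"grip":1},{"dx":0.001,"dy":-0.034,"dz":0,"wx":0,"wy":0,"wz":0.007,"grip":1},{"dx":0.001,"dy":-0.034,"dz":0,"wx":0,"wy":0,"wz":0,"grip":1},{"dx":0,"dy":-0.034,"dz":0,"wx":0,"wy":0,"wz":0,"grip":1},{"dx":0,"dy":-0.034,"dz":0,"wx":0,"wy":0,"wz":0,"grip":1},{"dx":0,"dy":-0.034,"dz":0,"wx":0,"wy":0,"wz":0,"grip":1},{"dx":0,"dy":-0.034,"dz":0,"wx":0,"wy":0,"wz":0,"grip":1},{"dx":0,"dy":-0.034,"dz":0,"wx":0,"wy":0,"wz":0,"grip":1}]' 25
```

```text
time_s: 37.7
ee_pos: [448.7, 307.7, 33.3]
ee_rot: [180.0, 0.1, 172.2]
force: [-0.4, 0.4, 1.6]
gripper_width: 61.6
time_s: 38.7
ee_pos: [448.0, 166.3, 183.3]
ee_rot: [180.0, 0.1, 175.1]
force: [0.2, -0.8, -1.7]
gripper_width: 61.8
time_s: 39.7
ee_pos: [453.0, -173.7, 183.3]
ee_rot: [180.0, 0.1, 177.2]
force: [0.6, -0.4, -1.7]
gripper_width: 61.9
```

```bash
python3 -m jog '[{"dx":0.001,"dy":0,"dz":-0.02,"wx":0,"wy":0,"wz":0,"grip":1},{"dx":0,"dy":0,"dz":-0.025,"wx":0,"wy":0,"wz":0,"grip":1},{"dx":0,"dy":0,"dz":-0.025,"wx":0,"wy":0,"wz":0,"grip":1},{"dx":0,"dy":0,"dz":-0.018,"wx":0,"wy":0,"wz":0,"grip":1},{"dx":0,"dy":0,"dz":0,"wx":0,"wy":0,"wz":0,"grip":1},{"dx":0,"dy":0,"dz":0,"wx":0,"wy":0,"wz":0,"grip":1}]' 25
python3 -m jog '[{"dx":0,"dy":0,"dz":-0.002,"wx":0,"wy":0,"wz":0,"grip":1},{"dx":0,"dy":0,"dz":0,"wx":0,"wy":0,"wz":0,"grip":1},{"dx":0,"dy":0,"dz":0,"wx":0,"wy":0,"wz":0,"grip":1}]' 25
```

```text
time_s: 40.3
ee_pos: [454.7, -172.5, 95.5]
ee_rot: [180.0, 0.1, 177.2]
force: [-0.2, -0.1, -1.3]
gripper_width: 61.8
time_s: 40.6
ee_pos: [455.0, -172.6, 93.7]
ee_rot: [-180.0, 0.2, 177.2]
force: [0.0, 0.0, -1.8]
gripper_width: 61.8
```

```bash
python3 -m jog '[{"dx":-0.0008,"dy":-0.0014,"dz":-0.003,"wx":0,"wy":0,"wz":0,"grip":1},{"dx":0,"dy":0,"dz":-0.002,"wx":0,"wy":0,"wz":0,"grip":1},{"dx":0,"dy":0,"dz":0,"wx":0,"wy":0,"wz":0,"grip":1}]' 25
python3 -m jog '[{"dx":0,"dy":0,"dz":-0.0008,"wx":0,"wy":0,"wz":0,"grip":1},{"dx":0,"dy":0,"dz":0,"wx":0,"wy":0,"wz":0,"grip":1}]' 25
python3 -m jog '[{"dx":0,"dy":0,"dz":-0.0008,"wx":0,"wy":0,"wz":0,"grip":1},{"dx":0,"dy":0,"dz":0,"wx":0,"wy":0,"wz":0,"grip":1}]' 25
```

```text
time_s: 40.9
ee_pos: [453.5, -173.8, 87.6]
ee_rot: [180.0, 0.1, 177.2]
force: [-0.4, 0.3, -2.2]
gripper_width: 61.8
time_s: 41.1
ee_pos: [453.8, -173.9, 87.3]
ee_rot: [180.0, 0.1, 177.2]
force: [0.0, 0.1, 0.2]
gripper_width: 62.0
time_s: 41.3
ee_pos: [453.8, -173.9, 87.2]
ee_rot: [180.0, 0.1, 177.2]
force: [-1.9, 0.9, 5.2]
gripper_width: 62.0
```

Contact. I'll release, lift, and retreat to the left and clear of everything, then check.

```bash
python3 -m jog '[{"dx":0,"dy":0,"dz":0,"wx":0,"wy":0,"wz":0,"grip":-0.5},{"dx":0,"dy":0,"dz":0,"wx":0,"wy":0,"wz":0,"grip":-0.7},{"dx":0,"dy":0,"dz":0,"wx":0,"wy":0,"wz":0,"grip":-1},{"dx":0,"dy":0,"dz":0,"wx":0,"wy":0,"wz":0,"grip":-1},{"dx":0,"dy":0,"dz":0,"wx":0,"wy":0,"wz":0,"grip":-1},{"dx":0,"dy":0,"dz":0.02,"wx":0,"wy":0,"wz":0,"grip":-1},{"dx":0,"dy":0,"dz":0.04,"wx":0,"wy":0,"wz":0,"grip":-1},{"dx":0,"dy":0,"dz":0.04,"wx":0,"wy":0,"wz":0,"grip":-1},{"dx":0,"dy":0,"dz":0.03,"wx":0,"wy":0,"wz":0,"grip":-1},{"dx":0,"dy":0.03,"dz":0.01,"wx":0,"wy":0,"wz":0,"grip":-1}]' 25
python3 -m jog '[{"dx":-0.005,"dy":0.04,"dz":0,"wx":0,"wy":0,"wz":0,"grip":-1},{"dx":-0.005,"dy":0.04,"dz":0,"wx":0,"wy":0,"wz":0,"grip":-1},{"dx":-0.005,"dy":0.04,"dz":0,"wx":0,"wy":0,"wz":0,"grip":-1},{"dx":-0.005,"dy":0.04,"dz":0,"wx":0,"wy":0,"wz":0,"grip":-1},{"dx":-0.005,"dy":0.04,"dz":0,"wx":0,"wy":0,"wz":0,"grip":-1},{"dx":-0.005,"dy":0.04,"dz":0,"wx":0,"wy":0,"wz":0,"grip":-1},{"dx":-0.005,"dy":0.04,"dz":0,"wx":0,"wy":0,"wz":0,"grip":-1},{"dx":-0.005,"dy":0.04,"dz":0,"wx":0,"wy":0,"wz":0,"grip":-1},{"dx":-0.005,"dy":0.04,"dz":0,"wx":0,"wy":0,"wz":0,"grip":-1},{"dx":-0.005,"dy":0.04,"dz":0,"wx":0,"wy":0,"wz":0,"grip":-1}]' 25
python3 - <<'E'
from h import *
import cv2
s=env.grab_frame("scene");t=env.grab_frame("top")
f=lambda a,k:cv2.resize(a[:,:,::-1],None,fx=k,fy=k,interpolation=cv2.INTER_CUBIC)
cv2.imwrite("pics/v3.png",f(s[90:310,160:450],2.75)); cv2.imwrite("pics/v4.png",f(t[80:250,220:465],3.2))
E
```

```text
time_s: 42.3
ee_pos: [455.9, -146.2, 229.9]
ee_rot: [-179.8, 0.5, 177.0]
force: [0.7, 0.7, 0.3]
gripper_width: 91.1
time_s: 43.3
ee_pos: [403.2, 257.8, 226.4]
ee_rot: [180.0, 0.1, 177.2]
force: [0.5, -0.6, 0.8]
gripper_width: 91.3
```

View pics/v3.png

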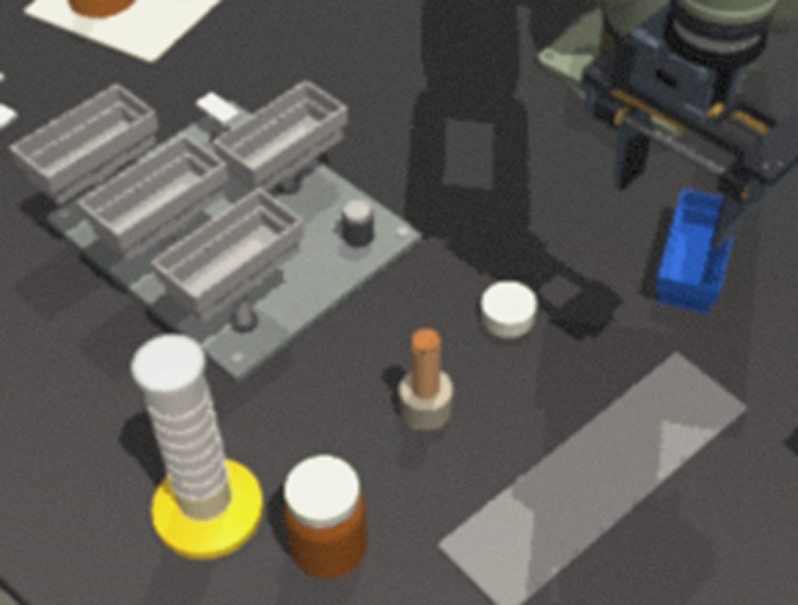

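View pics/v4.png

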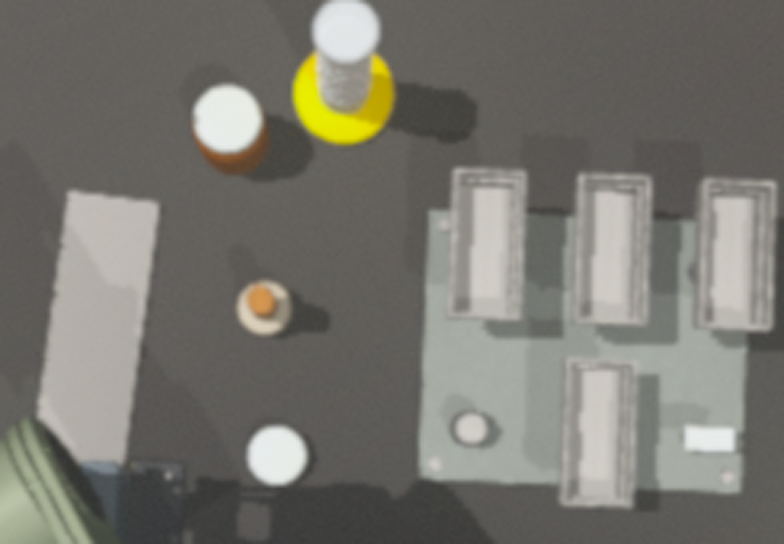

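All four pans are balanced and both stacks are used up. The pin is home and the mallet is upright at (426,385); the bystanders look untouched. One number check on the centring, then I hand in.

```bash
python3 - <<'E'
from h import *
st=np.array([[80,110,0],[80,0,0],[80,-110,0],[-80,0,0]])
c=crop([[488,244],[613,250],[736,255],[599,433]],220,80,3.2)
P=np.vstack([unproj("top",c[:3],134),unproj("top",c[3:],104)])
print((P-place([535.16,-179.45,0,-2.86],st)).round(1)[:,:2])
print(env.state()["force"]); print(env.job_done())
E
```

```text
[[ 1.4 -0.3]
 [ 1.  -0.1]
 [ 1.5  2. ]
 [ 0.6  0.6]]
[-0.04141106 -0.23900899  0.30815745]
the job is handed in; nothing more can be done
None
```

I pressed the pin home with the mallet and stood the mallet back upright on the bench. I then lifted all four pans off the two stacks one at a time and balanced them on seats 4, 3, 2 and 0. The job was handed in shortly after 43 s of robot time.

**Pin:** It met a hard stop with the mallet face at about 54 mm, and the picture afterwards shows its cap down on the collar.

**Pans:** In the top camera picture, all four pan centres are within about 2.5 mm of their bars. The largest offset is seat 4, at 1.5 mm in x and 2.0 mm in y. I checked how squarely a pan sits only on seat 4, where it was within about 0.4°.

**Other checks:** The last pictures show both stacks used up, the mallet standing, and the cap, jar and measuring cylinder looking undisturbed. The gripper was clear of everything with no force on it.

**What disagreed or failed:**
- The two cameras differed by about 2–4 mm on position, so I aimed at a combined fit. The centring figures above come from the top camera alone.
- My first two moves were refused because the rows lacked some keys; nothing moved.

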